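# Clamp a bar in the length fixture

## Task

Take the longer of the two aluminium bars out of the pocket tray and lay it in the bed of the fixture, between the end block and the sliding carriage. Slide the carriage up until the bar sits snugly between it and the end block, without ramming it, then turn the tilted knob clockwise until you feel the clamp bite and hold firmly, without forcing it any further. Leave the shorter bar in its pocket and do not disturb the screwdriver and the caliper.

Things in the scene. Friction and masses are not known exactly. Their poses are not given: they have to be found in the camera images.
- fixture: Length fixture fixed to the bench: dark steel base plate 110 (x) x 300 (y) x 12 mm; origin: centre of its underside; +y runs along the bed to the end block, z up. Two steel rails 12 mm wide, 12 mm high leave a 34 mm wide bed along y, centred on x = 0, floor 12 mm and rail tops 24 mm above the origin. The knob is on the -x side.
- end_block: Fixed steel end block at the +y end of the fixture, 64 (x) x 28 (y) x 54 mm high; origin: centre of its underside, on the base plate; its face towards the bed is 14 mm from its origin towards -y.
- nose (a point): Centre of the flat front face (28 mm wide, 34 mm high) of the steel nose of the sliding carriage, 32 mm above the fixture's underside; axes as the fixture's. The carriage is an aluminium saddle 78 (x) x 60 (y) mm, its top 56 mm above the fixture's underside, straddling the rails; its middle lies 45 mm behind this face (towards -y).
- carriage (a joint): Slide of the carriage along the bed, m; 0 fully back, grows towards the end block (nose to end block is 0.165 minus this value). Drags with about 3 N while the clamp is loose.
- knob (a joint): Turn of the clamp knob, rad: 0 loose, grows clockwise seen from above (tightening), at most 3.7. Steady drag about 0.32 N m. Somewhere from 0.7 to 1.9 (not known beforehand) the shoe meets the rail; then the torque climbs 0.24 N m per rad, the clamp force 60 N per rad. Firm: 25 N or more; best about 45 N (0.18 N m above the drag); above 80 N is over-tightened.
- knob_grip (a point): Grip point of the black bar-shaped knob on the carriage, on its turning axis. z: the axis, out of the knob, leaning 35 degrees from vertical to the fixture's -x. x: along the grip bar, turns with the knob. Grip bar 52 mm long (x), 14 mm thick (y), 34 mm high; its top 11 mm above this point along z, its foot 23 mm below, on a disc 40 mm across, 6 mm thick.
- shoe: Brass clamp shoe hidden between carriage and rail; pressed down on the rail by the knob's screw. Cannot be touched; listed only because its force on the rail says how firm the clamp is.
- tray: White pocket tray fixed to the bench, 150 (x) x 130 (y) x 18 mm high; origin: centre of its underside. Two pockets 32 x 106 mm, 12 mm deep, long side along y, centred at x = -38 and +38 mm; their floor is 6 mm above the origin.
- long_bar: The longer bar: bare aluminium, 26 (x) x 100 (y) x 36 mm high, about 0.25 kg, loose in one pocket of the tray (either one); origin: centre of its underside, y along it, z up.
- short_bar: The shorter bar, same section, 70 mm long, loose in the other pocket; stays there. Origin: centre of its underside, y along it.
- screwdriver: Loose screwdriver 160 mm long, orange handle, lying beyond the work; bystander. Origin: under its middle.
- caliper: Loose digital caliper about 190 mm long, steel with black housing, lying beyond the work; bystander. Origin: under its middle.
There are look-alikes about, which are no part of the job. Leave any green, orange or pink look-alike of the long_bar alone.

How it is judged (in metres and radians):
On the way, in this order (a step that is already met when the one before it is completed fails the run):
1. the long bar lies in the bed of the fixture (x of long_bar in the frame of fixture between -0.007 and 0.007 m and z of long_bar in the frame of fixture between 0.009 and 0.016 m and y of long_bar in the frame of fixture above 0 m and angle between the y axis of long_bar and the y axis of fixture, either way round below 0.1 rad and angle between long_bar's own z axis and vertical below 0.1 rad), for 0.2 s.
2. the carriage is up against the bar and the bar against the end block (all of step 1 and y of nose in the frame of fixture above 0.015 m and y of long_bar in the frame of fixture between 0.0645 and 0.0695 m), for 0.2 s.
3. the clamp is firm (contact force between shoe and anything else above 25 N), for 0.2 s.
At the end, for the whole second after the job is handed in: The long bar lies flat in the bed along it (within 7 mm of its middle line), touching end block and carriage nose with less than 2 mm of play in all, at rest; the clamp shoe presses on the rail with 25 to 80 N (all of step 2 and contact force between shoe and anything else above 25 N and linear speed of long_bar below 0.01 m/s and velocity of joint carriage below 0.005 m/s).
It fails at once if the clamp is over-tightened (shoe force above 80 N) (contact force between shoe and anything else above 80 N).
It fails at once if the bar is rammed against the end block (above 50 N) (contact force between long_bar and end_block above 50 N).
It fails at once if the shorter bar is taken from its pocket or shoved about (moved 20 mm) (distance of short_bar from where it was at the start of the episode above 0.02 m).
It fails at once if the screwdriver or the caliper is disturbed (moved 20 mm) (distance of any of screwdriver, caliper from where it was at the start of the episode above 0.02 m).
It also fails if it takes over 58 s, if anything falls off the work surface, if the arm or the gripper's body presses on something with over 40 N, if the wrist force passes 120 N, or if a joint passes its speed limit or range.

## Robot

A 6-joint arm with a two-finger parallel gripper is mounted at the origin on the work surface. World frame = base frame: x ahead of the robot, y to its left, z up, the work surface at z = 0. Lengths are in m, angles in degrees, forces in N, time in s.
With the tool pointing down it reaches from about 0.25 to 0.725 m from the base axis. Payload 9.7 kg.
Tool frame: the origin (TCP) lies on the centre line of the jaws, within the pads' length; the fingertips stand 19 mm ahead of it and the grasp point (between the pads) is the TCP (bot.tcp_to_tips is the z of the fingertips in the tool frame, in m); z points along the fingers, y is the line along which they close (so a half turn about z gives the same grasp; the last joint's range is limited). The gripper opens to 85 mm and grips with 20 to 120 N. Pads are 22 mm wide; open, the fingers measure 114 mm over their backs; the gripper's body (76 mm by 85 mm) begins 54 mm behind the grasp point. The pads swing forward as they close: fully open they stand 13 mm farther back than shut.
Start: joints at [67.494, 4.979, 10.078, 95.1, 0, 90], TCP at [0.211, 0.508, 0.25] pointing down, gripper open.
Joint ranges: [-179.16, 179.16], [-48.56, 103.87], [-65.8, 70.77], [-126.05, 130.52], [-82.76, 87.17], [-180, 180]. Speed limits (degrees/s): [127.2, 127.2, 147.25, 180, 180, 180].

## Interface

Orientations are given as [roll, pitch, yaw] about the fixed x, y, z axes, in that order (R = Rz(yaw) Ry(pitch) Rx(roll)).
In Python, from workcell import bot gives the robot as it stands. The module is installed in compiled form; this text tells all that it offers.
- The arm moves only by the tool play_rows, never from a script. Its argument "increments" is a list of rows, each an object with "slide": the shift along the tool's x, y, z in mm, a list of three; "angular": the turn, a rotation vector about the tool's x, y, z in degrees, a list of three; "claw": the opening, from -1 (shut) to 1 (fully open). In form: [{"slide": [x, y, z], "angular": [rx, ry, rz], "claw": claw}, ...]. A call has 1 to 8 rows; each row shifts and turns the commanded pose from where the row before left it, along the tool's axes as they then stand; what a row does not reach is not made up. A row lasts 1/10 s, in which the tool goes at most 50 mm and 8.59 degrees, less where a joint would pass 70% of its speed; a pose out of reach is approached as far as the arm can. A call is refused whole if a number of a shift passes 50 or a number of a turn 8.59, either way. A call with a gripper value outside its range is refused whole. The fingers move at their own pace and stop on an object; "squeeze" is the grip in N (left out, the last holds). Time passes only in rows, so rows that do not move let the fingers close. It gives the time, the measured TCP pose, the force, the opening and the grip force at its end, in the units of the state.
- bot.get_obs(): the state, without advancing time (a new reading comes with each control period).
- bot.camera(name): name is "side" or "top" or "wrist"; returns the picture (480x640x3 uint8, red, green, blue); there is no depth.
- bot.camera_info(name): a dict with "fovy" (degrees; the focal length in pixels is half the picture's height over the tangent of half this angle, whatever the lens; pixels are square), "cx", "cy" (the principal point, pixels), "k1" (the pictures are not rectified: a ray, as slopes to the right and down, at radius r is drawn at 1 + k1 r^2 times it, then the intrinsics apply), "R" (3x3) and "t" (3): a world point X has camera coordinates R X + t. Camera axes: x right, y down, z forward; pixel columns grow to the right and rows downward; lengths in m; the calibration is good to about 2 mm. A picture is of the moment at which its call begins: read the wrist's pose just before it. camera_info takes no time and is no camera call; for the wrist camera it gives the pose at the moment of the call.
- bot.job_done(): hands the job in; it is judged then, once.
The state is a dict: "time": time; "q": joint angles; "qd": joint speeds; "joint_efforts": joint torques, N m; "ee_pos": TCP position; "tcp_rot": TCP orientation; "wrist_force": force on the tool from outside, world axes, zero at the start; "torque": the same for the moment, N m; "opening": finger opening in m; "grasp_force": force on a finger pad.
Only numpy, scipy, OpenCV 4.12 (cv2) and the standard library are available. Lean on these libraries where they do the work, as an engineer would, in place of code of your own. Each camera call takes 0.05 s, during which the arm holds its last target. There are 200 camera calls.

## Working session

There is one attempt and no reset: what is moved stays moved. The work goes in short steps, Python scripts to look and compute and a tool call to move; the robot and the scene stay as the last step left them, time stands still between calls to the robot, and variables do not carry over. Pictures are saved under pics/ and viewed, at most 10 in all, crops included, and the job is handed in when it is done.

Besides the shell and the picture viewer there is one more tool, called after "Emit:" in YAML: its name, and indented under it one key for each argument. play_rows: Moves the arm, as the interface text tells. Its arguments: {"type":"object","properties":{"increments":{"type":"array"},"squeeze":{"type":"number"}},"required":["increments"]}

```bash
mkdir -p pics; cat > h.py <<'E'
import numpy as np, cv2
from workcell import bot
from scipy.spatial.transform import Rotation as Ro
def K(i):
    f=240/np.tan(np.radians(i["fovy"]/2)); return f,i["cx"],i["cy"],i["k1"]
def ray(i,u,v):
    f,cx,cy,k=K(i); d=np.array([(u-cx)/f,(v-cy)/f]); s=d.copy()
    for _ in range(20): s=d/(1+k*(s@s))
    R=np.array(i["R"]);t=np.array(i["t"]); return -R.T@t, R.T@np.array([s[0],s[1],1])
def onz(i,u,v,z):
    o,d=ray(i,u,v); return o+d*(z-o[2])/d[2]
def proj(i,X):
    f,cx,cy,k=K(i); c=np.array(i["R"])@np.array(X)+np.array(i["t"]); s=c[:2]/c[2]; s=s*(1+k*(s@s)); return s*f+[cx,cy]
def shot(n,fn):
    i=bot.camera_info(n); p=bot.camera(n); cv2.imwrite('pics/'+fn,p[:,:,::-1]); return i,p
E
python3 - <<'E'
from h import *
for n in("top","side"):
    i,p=shot(n,n+'0.png'); print(n,i)
print(bot.get_obs())
E
```

```text
top {'fovy': 51.14640387182956, 'cx': 324.3841798615506, 'cy': 233.36958047053682, 'k1': -0.06107659649946341, 'R': array([[ 0.07176618, -0.997411  ,  0.00457318],
       [-0.97224   , -0.07097736, -0.22296099],
       [ 0.22270834,  0.01155483, -0.97481664]]), 't': array([-0.04041122,  0.57540279,  0.94031535])}
side {'fovy': 50.2917065138859, 'cx': 315.7283531359561, 'cy': 232.8200112990963, 'k1': -0.020523220897501523, 'R': array([[ 0.99794614, -0.06059553,  0.02077709],
       [-0.02707646, -0.69295726, -0.72047006],
       [ 0.0580549 ,  0.71842774, -0.69317473]]), 't': array([-0.58677699,  0.0687888 ,  0.94192064])}
{'time': 0.1, 'q': array([ 6.74921934e+01,  5.00898130e+00,  1.00404186e+01,  9.50996013e+01,
       -1.75997888e-03,  8.99998065e+01]), 'qd': array([-0.06238036, -0.13204815,  0.18681584, -0.01503009, -0.0489223 ,
        0.00742375]), 'joint_efforts': array([ 3.39805192e-04, -5.21558511e+01,  4.65655875e+01,  1.60470855e-02,
        8.79518240e-06,  5.09815294e-06]), 'ee_pos': array([0.21048624, 0.50794162, 0.2496568 ]), 'tcp_rot': array([-1.79931836e+02,  1.75974739e-03,  1.57492389e+02]), 'wrist_force': array([-0.86496978,  0.34024035, -0.76931092]), 'torque': array([ 0.01817691, -0.01379333,  0.00396061]), 'grasp_force': 0.0, 'opening': 0.08569908246706005}
```

View pics/top0.png

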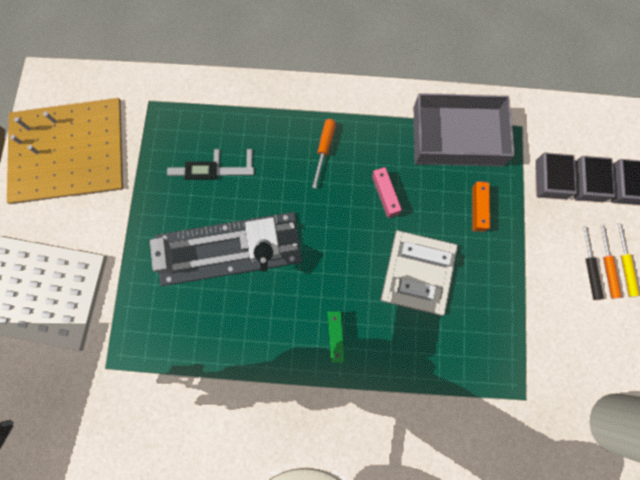

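View pics/side0.png

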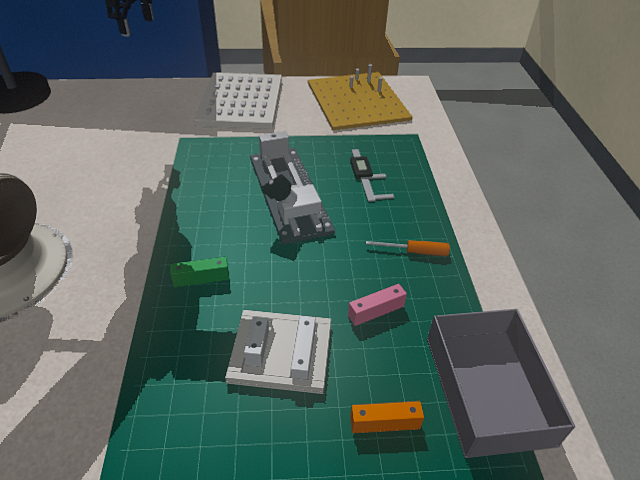

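Candidates in the top view: bare bar in the upper pocket (427,249), shorter bare bar in the lower pocket (417,289), pink (387,191), orange (482,206) and green (336,336). I choose the bare one at (427,249) and will check it in a close crop.

```bash
python3 - <<'E'
from h import *
a=cv2.imread('pics/top0.png'); b=cv2.imread('pics/side0.png')
c=np.zeros((600,800,3),np.uint8)
r=lambda im,x,y,w,h,W,H: cv2.resize(im[y:y+h,x:x+w],(W,H),interpolation=cv2.INTER_CUBIC)
c[:300,:400]=r(a,370,220,100,75*1+0,400,300)   # x4
c[:300,400:]=r(b,220,300,120,90,400,300)
c[300:,:480]=r(a,145,205,160,100,480,300)  # x3
c[300:,480:]=r(b,240,125,107,100,320,300)
cv2.imwrite('pics/crop1.png',c)
E
```

```text
(no output)
```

View pics/crop1.png

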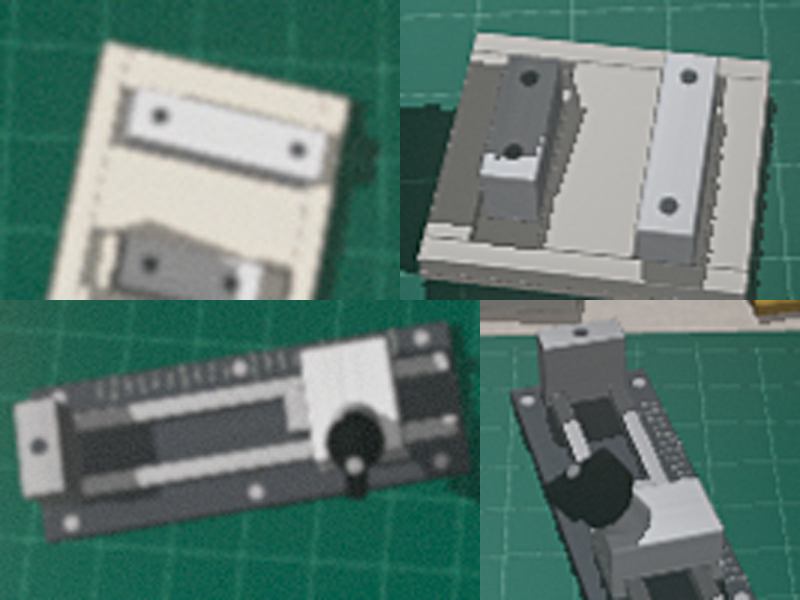

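The crop confirms that the upper-pocket bar is the long one: its top-view corners run from about (403,242) to (452,253), and the other bar is clearly shorter. End-block top and carriage top can also be measured.

```bash
python3 - <<'E'
from h import *
i=bot.camera_info("top"); s=bot.camera_info("side")
def m(pts,z,f): return np.array([onz(i,*f(p),z)for p in pts])
fb=lambda p:(370+(p[0]+.5)/4-.5,220+(p[1]+.5)/4-.5); ff=lambda p:(145+p[0]/3-.3,205+p[1]/3-.3)
B=m([(133,88),(330,132),(322,182),(128,140)],.042,fb); print('bar',B.round(4),B.mean(0),[np.linalg.norm(B[k]-B[k-1]) for k in range(4)])
h=m([(160,115),(298,150)],.042,fb); print(h,h.mean(0))
fs=lambda p:(220+p[0]*.3,300+p[1]*.3)
print('side bar',[onz(s,*fs(p),.042).round(4) for p in((289,77),(268,205))])
d=B[0]+B[3]-B[1]-B[2]; print('yaw of y axis', np.degrees(np.arctan2(d[1],d[0])))
E_=m([(15,103),(55,95),(65,187),(25,198)],.066,ff); print('end',E_.round(4),E_.mean(0),[np.linalg.norm(E_[k]-E_[k-1]) for k in range(4)])
C=m([(302,52),(382,36),(400,140)],.056,ff); print('car',C.round(4))
P=m([(45,242),(468,173),(445,22),(23,90)],.012,ff); print('plate',P.round(4))
S=m([(72,222),(256,192),(441,160),(421,36),(239,68)],.014,ff); print('screws',S.round(4))
d=E_[2]-E_[1]; print(np.degrees(np.arctan2(d[1],d[0])))
E
```

```text
bar [[ 0.5765 -0.1601  0.042 ]
 [ 0.5608 -0.2618  0.042 ]
 [ 0.5346 -0.2582  0.042 ]
 [ 0.5492 -0.1585  0.042 ]] [ 0.55529937 -0.20964955  0.042     ] [np.float64(0.02728700003806418), np.float64(0.10296809342041638), np.float64(0.02643527348752884), np.float64(0.10070031373001334)]
[[ 0.56339794 -0.17440102  0.042     ]
 [ 0.55029661 -0.24556613  0.042     ]] [ 0.55684727 -0.20998358  0.042     ]
side bar [array([ 0.562 , -0.1753,  0.042 ]), array([ 0.5491, -0.2453,  0.042 ])]
yaw of y axis 81.45146867855944
end [[0.5394 0.3505 0.066 ]
 [0.5468 0.3243 0.066 ]
 [0.4855 0.3087 0.066 ]
 [0.4762 0.3344 0.066 ]] [0.51199707 0.32946692 0.066     ] [np.float64(0.06520652604849868), np.float64(0.027286578817098128), np.float64(0.06323532081590709), np.float64(0.027248823110217726)]
car [[0.5908 0.1635 0.056 ]
 [0.6059 0.1104 0.056 ]
 [0.5352 0.0915 0.056 ]]
plate [[0.4536 0.3349 0.012 ]
 [0.5235 0.0467 0.012 ]
 [0.6307 0.072  0.012 ]
 [0.5594 0.3661 0.012 ]]
screws [[0.4686 0.3174 0.014 ]
 [0.4991 0.1921 0.014 ]
 [0.5309 0.0661 0.014 ]
 [0.6186 0.0879 0.014 ]
 [0.5861 0.2141 0.014 ]]
-165.79228834352176
```

```bash
cat >> h.py <<'E'
import json
def down(yaw): return Ro.from_euler('xyz',[180,0,yaw],degrees=True)
def cur():
    o=bot.get_obs(); return np.array(o['ee_pos']),Ro.from_euler('xyz',o['tcp_rot'],degrees=True)
def plan(p1,R1,n,claw,start=None):
    """n rows from the present pose to p1,R1, in tool axes, rounded"""
    p,R=cur() if start is None else start
    rv=(R.inv()*R1).as_rotvec(degrees=True)/n; rv=np.round(rv,2)
    dp=(np.array(p1)-p); p0=p.copy(); rows=[]
    for k in range(n):
        d=p0+dp*(k+1)/n-p; sl=np.round(R.inv().apply(d)*1000,1)
        rows.append({"slide":sl.tolist(),"angular":rv.tolist(),"claw":claw})
        p=p+R.apply(sl/1000); R=R*Ro.from_rotvec(rv,degrees=True)
    print(np.abs(rv).max()); 
    for k in range(0,n,8): print(json.dumps(rows[k:k+8]).replace(' ',''))
    return p,R
E
python3 - <<'E'
from h import *
plan([.50,.19,.30],down(103.9),16,1)
E
```

```text
3.35
[{"slide":[-24.3,-11.4,-3.1],"angular":[-0.0,0.0,3.35],"claw":1},{"slide":[-25.0,-10.0,-3.2],"angular":[-0.0,0.0,3.35],"claw":1},{"slide":[-25.5,-8.5,-3.1],"angular":[-0.0,0.0,3.35],"claw":1},{"slide":[-25.9,-7.1,-3.1],"angular":[-0.0,0.0,3.35],"claw":1},{"slide":[-26.3,-5.4,-3.2],"angular":[-0.0,0.0,3.35],"claw":1},{"slide":[-26.6,-4.0,-3.1],"angular":[-0.0,0.0,3.35],"claw":1},{"slide":[-26.8,-2.4,-3.1],"angular":[-0.0,0.0,3.35],"claw":1},{"slide":[-26.8,-0.8,-3.2],"angular":[-0.0,0.0,3.35],"claw":1}]
[{"slide":[-26.9,0.8,-3.1],"angular":[-0.0,0.0,3.35],"claw":1},{"slide":[-26.8,2.3,-3.1],"angular":[-0.0,0.0,3.35],"claw":1},{"slide":[-26.6,3.9,-3.2],"angular":[-0.0,0.0,3.35],"claw":1},{"slide":[-26.3,5.4,-3.1],"angular":[-0.0,0.0,3.35],"claw":1},{"slide":[-26.0,7.0,-3.1],"angular":[-0.0,0.0,3.35],"claw":1},{"slide":[-25.5,8.5,-3.1],"angular":[-0.0,0.0,3.35],"claw":1},{"slide":[-24.9,9.9,-3.2],"angular":[-0.0,0.0,3.35],"claw":1},{"slide":[-24.4,11.4,-3.1],"angular":[-0.0,0.0,3.35],"claw":1}]
```

Emit:
play_rows:
  increments:
    - {"slide":[-24,-11,-3],"angular":[0,0,3.35],"claw":1}
    - {"slide":[-25,-10,-3],"angular":[0,0,3.35],"claw":1}
    - {"slide":[-26,-8,-3],"angular":[0,0,3.35],"claw":1}
    - {"slide":[-26,-7,-3],"angular":[0,0,3.35],"claw":1}
    - {"slide":[-26,-5,-3],"angular":[0,0,3.35],"claw":1}
    - {"slide":[-27,-4,-3],"angular":[0,0,3.35],"claw":1}
    - {"slide":[-27,-2,-3],"angular":[0,0,3.35],"claw":1}
    - {"slide":[-27,-1,-3],"angular":[0,0,3.35],"claw":1}

```text
time: 0.9
ee_pos: [0.3572, 0.349, 0.2741]
tcp_rot: [-180.0, 0.0, 130.6]
wrist_force: [0.8, 0.5, 0.2]
opening: 0.0854
grasp_force: 0.0
```

Emit:
play_rows:
  increments:
    - {"slide":[-27,1,-3],"angular":[0,0,3.35],"claw":1}
    - {"slide":[-27,2,-3],"angular":[0,0,3.35],"claw":1}
    - {"slide":[-27,4,-3],"angular":[0,0,3.35],"claw":1}
    - {"slide":[-26,5,-3],"angular":[0,0,3.35],"claw":1}
    - {"slide":[-26,7,-3],"angular":[0,0,3.35],"claw":1}
    - {"slide":[-25,8,-3],"angular":[0,0,3.35],"claw":1}
    - {"slide":[-25,10,-3],"angular":[0,0,3.35],"claw":1}
    - {"slide":[-24,11,-3],"angular":[0,0,3.35],"claw":1}

```text
time: 1.7
ee_pos: [0.5009, 0.1899, 0.298]
tcp_rot: [-180.0, 0.0, 103.8]
wrist_force: [0.2, 0.3, -0.7]
opening: 0.0856
grasp_force: 0.0
```

Emit:
play_rows:
  increments:
    - {"slide":[0,0,0],"angular":[0,0,0],"claw":1}
    - {"slide":[0,0,0],"angular":[0,0,0],"claw":1}
    - {"slide":[0,0,0],"angular":[0,0,0],"claw":1}

```text
time: 2.0
ee_pos: [0.4998, 0.1913, 0.2981]
tcp_rot: [-180.0, -0.0, 104.0]
wrist_force: [0.1, -0.6, 0.5]
opening: 0.085
grasp_force: 0.0
```

```bash
python3 - <<'E'
from h import *
i,p=shot("wrist","w1.png"); print(i)
Rf=Ro.from_euler('z',13.9,degrees=True); o=np.array([.5418,.2049,0])
for X in([0,.131,.066],[0,.117,.066],[.055,.15,.012],[-.055,.15,.012],[.055,-.15,.012],[-.055,-.15,.012]): print(X,proj(i,o+Rf.apply(X)).round(1))
E
```

```text
{'fovy': 61.643619876896395, 'cx': 316.4941692640789, 'cy': 247.1575117770621, 'k1': 0.023818783741631096, 'R': array([[ 9.70514752e-01,  2.41041331e-01, -4.39454127e-04],
       [ 2.32300179e-01, -9.34830245e-01,  2.68568501e-01],
       [ 6.43252940e-02, -2.60751777e-01, -9.63260488e-01]]), 't': array([-0.52946579,  0.0147464 ,  0.44179018])}
[0, 0.131, 0.066] [373.7  48.3]
[0, 0.117, 0.066] [372.9  67.4]
[0.055, 0.15, 0.012] [426.6  37.3]
[-0.055, 0.15, 0.012] [306.5  37.6]
[0.055, -0.15, 0.012] [406.3 333.5]
[-0.055, -0.15, 0.012] [308.1 333.3]
```

View pics/w1.png

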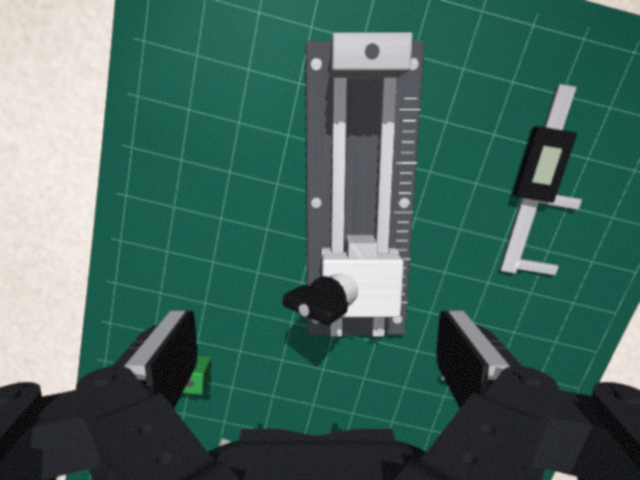

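The wrist view shows the fixture (end block hole (372,51), plate corners (307,42),(423,42),(308,334),(405,334)), knob at about (320,298) with its bar pointing left, caliper off to the right at (545,165).

```bash
python3 - <<'E'
from h import *
i=bot.camera_info("wrist")
Rf=Ro.from_euler('z',13.9,degrees=True); o=np.array([.5418,.2049,0])
def F(u,v,z): return Rf.inv().apply(onz(i,u,v,z)-o).round(4)
for n,u,v,z in(("hole",372,51,.066),("blockTL",332.5,33.5,.066),("blockTR",411,33.5,.066),("blockBR",411.5,69,.066),("blockBL",333.5,69,.066),("pTL",307,42,.012),("pTR",423,42,.012),("pBL",308,334,.012),("pBR",405,334,.012),
 ("railL",339,160,.024),("railR",387,160,.024),("carFL",322.5,258,.056),("carFR",402,254,.056),("carBR",401,318,.056),("noseL",348,238,.049),("noseR",376,238,.049),("knobtip",286,300,.09)): print(n,F(u,v,z))
p=cv2.imread('pics/w1.png')[200:350,250:430]
g=cv2.resize(p,None,fx=4,fy=4,interpolation=cv2.INTER_CUBIC); cv2.imwrite('pics/w1k.png',g)
plan([.55,-.225,.22],down(81.5),14,1)
E
```

```text
hole [-0.0013  0.1292  0.066 ]
blockTL [-0.0332  0.1418  0.066 ]
blockTR [0.0291 0.1417 0.066 ]
blockBR [0.0313 0.1159 0.066 ]
blockBL [-0.032  0.116  0.066]
pTL [-0.0546  0.1465  0.012 ]
pTR [0.052  0.1464 0.012 ]
pBL [-0.0551 -0.1507  0.012 ]
pBR [ 0.0537 -0.1505  0.012 ]
railL [-0.024   0.0413  0.024 ]
railR [0.0223 0.0413 0.024 ]
carFL [-0.0399 -0.0479  0.056 ]
carFR [ 0.0353 -0.0438  0.056 ]
carBR [ 0.0381 -0.1099  0.056 ]
noseL [-0.0156 -0.03    0.049 ]
noseR [ 0.0111 -0.03    0.049 ]
knobtip [-0.0727 -0.0764  0.09  ]
1.61
[{"slide":[-29.7,-3.7,5.6],"angular":[-0.0,0.0,1.61],"claw":1},{"slide":[-29.9,-2.9,5.6],"angular":[-0.0,0.0,1.61],"claw":1},{"slide":[-29.9,-2.0,5.5],"angular":[-0.0,0.0,1.61],"claw":1},{"slide":[-29.9,-1.2,5.6],"angular":[-0.0,0.0,1.61],"claw":1},{"slide":[-30.0,-0.3,5.6],"angular":[-0.0,0.0,1.61],"claw":1},{"slide":[-29.9,0.5,5.6],"angular":[-0.0,0.0,1.61],"claw":1},{"slide":[-30.0,1.3,5.6],"angular":[-0.0,0.0,1.61],"claw":1},{"slide":[-29.8,2.2,5.5],"angular":[-0.0,0.0,1.61],"claw":1}]
[{"slide":[-29.8,3.0,5.6],"angular":[-0.0,0.0,1.61],"claw":1},{"slide":[-29.8,3.9,5.6],"angular":[-0.0,0.0,1.61],"claw":1},{"slide":[-29.6,4.7,5.6],"angular":[-0.0,0.0,1.61],"claw":1},{"slide":[-29.4,5.5,5.6],"angular":[-0.0,0.0,1.61],"claw":1},{"slide":[-29.3,6.3,5.5],"angular":[-0.0,0.0,1.61],"claw":1},{"slide":[-29.1,7.2,5.6],"angular":[-0.0,0.0,1.61],"claw":1}]
```

View pics/w1k.png

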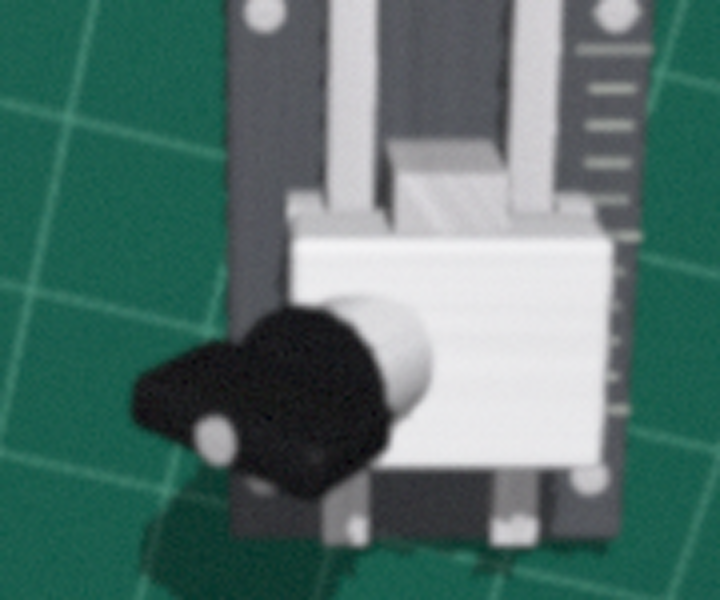

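The enlarged view shows the knob bar extending from about (140,395) to (320,490) over its round hub, with the carriage nose edge at row 142. Now over to the bar.

Emit:
play_rows:
  increments:
    - {"slide":[-30,-4,6],"angular":[0,0,1.61],"claw":1}
    - {"slide":[-30,-3,6],"angular":[0,0,1.61],"claw":1}
    - {"slide":[-30,-2,5],"angular":[0,0,1.61],"claw":1}
    - {"slide":[-30,-1,6],"angular":[0,0,1.61],"claw":1}
    - {"slide":[-30,0,5],"angular":[0,0,1.61],"claw":1}
    - {"slide":[-30,0,6],"angular":[0,0,1.61],"claw":1}
    - {"slide":[-30,1,5],"angular":[0,0,1.61],"claw":1}
    - {"slide":[-30,2,6],"angular":[0,0,1.61],"claw":1}

```text
time: 2.85
ee_pos: [0.5278, -0.0484, 0.2533]
tcp_rot: [180.0, -0.0, 91.0]
wrist_force: [0.9, 1.0, -0.1]
opening: 0.0853
grasp_force: 0.0
```

Emit:
play_rows:
  increments:
    - {"slide":[-30,3,6],"angular":[0,0,1.61],"claw":1}
    - {"slide":[-30,4,5],"angular":[0,0,1.61],"claw":1}
    - {"slide":[-30,5,6],"angular":[0,0,1.61],"claw":1}
    - {"slide":[-29,6,5],"angular":[0,0,1.61],"claw":1}
    - {"slide":[-29,6,6],"angular":[0,0,1.61],"claw":1}
    - {"slide":[-29,7,5],"angular":[0,0,1.61],"claw":1}
    - {"slide":[0,0,0],"angular":[0,0,0],"claw":1}
    - {"slide":[0,0,0],"angular":[0,0,0],"claw":1}

```text
time: 3.65
ee_pos: [0.5496, -0.2262, 0.22]
tcp_rot: [-180.0, -0.0, 81.4]
wrist_force: [0.8, -0.1, 1.1]
opening: 0.0855
grasp_force: 0.0
```

```bash
python3 - <<'E'
from h import *
i,p=shot("wrist","w2.png"); print(i)
hsv=cv2.cvtColor(p,cv2.COLOR_RGB2HSV)
print(proj(i,[.5565,-.2098,.042]))
for X in([.5634,-.1744,.042],[.5503,-.2456,.042]): print(proj(i,X))
E
```

```text
{'fovy': 61.643619876896395, 'cx': 316.4941692640789, 'cy': 247.1575117770621, 'k1': 0.023818783741631096, 'R': array([[ 9.88668308e-01, -1.50114797e-01, -7.24361886e-04],
       [-1.44420911e-01, -9.52462318e-01,  2.68250130e-01],
       [-4.09582413e-02, -2.65105790e-01, -9.63349024e-01]]), 't': array([-0.57580104, -0.16361366,  0.31125946])}
[324.25540323 203.56975853]
[326.58440501 154.52865356]
[323.04196918 249.85673649]
```

View pics/w2.png

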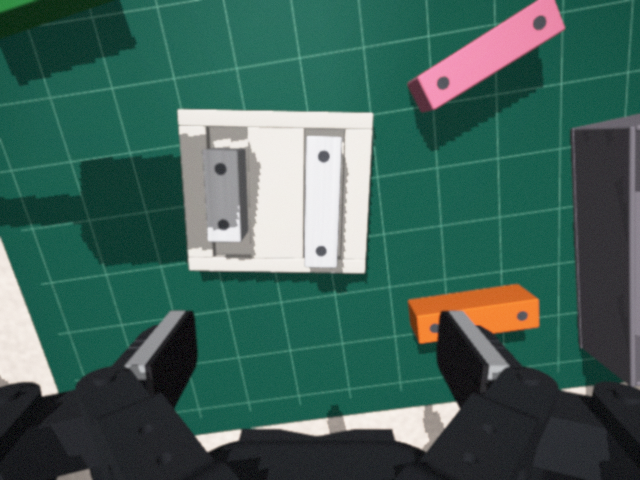

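Wrist view: tray with long bar (holes at (323.5,156.5) and (321,251)), short bar at (222,195), pink and orange look-alikes apart.

```bash
python3 - <<'E'
from h import *
i=bot.camera_info("wrist")
a=onz(i,323.5,156.5,.042);b=onz(i,321,251,.042);print(a,b,np.linalg.norm(a-b))
d=a-b; yaw=np.degrees(np.arctan2(d[1],d[0])); c=(a+b)/2; print(c,yaw)
# other estimate average with top/side
s=plan([c[0],c[1],.12],down(yaw),6,0.2)
s=plan([c[0],c[1],.041],down(yaw),8,0.2,s)
E
```

```text
[ 0.56113463 -0.17502529  0.042     ] [ 0.54879276 -0.24595613  0.042     ] 0.0719965653651505
[ 0.5549637  -0.21049071  0.042     ] 80.12943080522645
0.21
[{"slide":[2.6,0.5,16.7],"angular":[-0.0,-0.0,0.21],"claw":0.2},{"slide":[2.7,0.5,16.8],"angular":[-0.0,-0.0,0.21],"claw":0.2},{"slide":[2.6,0.4,16.7],"angular":[-0.0,-0.0,0.21],"claw":0.2},{"slide":[2.7,0.5,16.7],"angular":[-0.0,-0.0,0.21],"claw":0.2},{"slide":[2.6,0.5,16.7],"angular":[-0.0,-0.0,0.21],"claw":0.2},{"slide":[2.7,0.4,16.8],"angular":[-0.0,-0.0,0.21],"claw":0.2}]
0.0
[{"slide":[-0.0,0.0,9.9],"angular":[-0.0,-0.0,0.0],"claw":0.2},{"slide":[-0.0,0.0,9.8],"angular":[-0.0,-0.0,0.0],"claw":0.2},{"slide":[-0.0,0.0,9.9],"angular":[-0.0,-0.0,0.0],"claw":0.2},{"slide":[-0.0,0.0,9.9],"angular":[-0.0,-0.0,0.0],"claw":0.2},{"slide":[-0.0,0.0,9.9],"angular":[-0.0,-0.0,0.0],"claw":0.2},{"slide":[-0.0,0.0,9.8],"angular":[-0.0,-0.0,0.0],"claw":0.2},{"slide":[-0.1,0.0,9.9],"angular":[-0.0,-0.0,0.0],"claw":0.2},{"slide":[0.0,0.0,9.9],"angular":[-0.0,-0.0,0.0],"claw":0.2}]
```

Emit:
play_rows:
  increments:
    - {"slide":[2.6,0.5,17],"angular":[0,0,0.2],"claw":0.2}
    - {"slide":[2.6,0.5,17],"angular":[0,0,0.2],"claw":0.2}
    - {"slide":[2.6,0.5,17],"angular":[0,0,0.2],"claw":0.2}
    - {"slide":[2.7,0.5,17],"angular":[0,0,0.2],"claw":0.2}
    - {"slide":[2.6,0.5,16],"angular":[0,0,0.2],"claw":0.2}
    - {"slide":[2.7,0.5,16],"angular":[0,0,0.2],"claw":0.2}
    - {"slide":[0,0,10],"angular":[0,0,0],"claw":0.2}
    - {"slide":[0,0,10],"angular":[0,0,0],"claw":0.2}

```text
time: 4.5
ee_pos: [0.5554, -0.2106, 0.1003]
tcp_rot: [180.0, 0.0, 80.3]
wrist_force: [-0.1, 0.4, 0.1]
opening: 0.0514
grasp_force: 0.0
```

Emit:
play_rows:
  increments:
    - {"slide":[0,0,10],"angular":[0,0,0],"claw":0.2}
    - {"slide":[0,0,10],"angular":[0,0,0],"claw":0.2}
    - {"slide":[0,0,10],"angular":[0,0,0],"claw":0.2}
    - {"slide":[0,0,10],"angular":[0,0,0],"claw":0.2}
    - {"slide":[0,0,10],"angular":[0,0,0],"claw":0.2}
    - {"slide":[0,0,9],"angular":[0,0,0],"claw":0.2}
    - {"slide":[0,0,0],"angular":[0,0,0],"claw":0.2}

```text
time: 5.2
ee_pos: [0.5544, -0.2113, 0.0396]
tcp_rot: [-179.9, -0.0, 80.2]
wrist_force: [0.0, -0.2, 0.4]
opening: 0.051
grasp_force: 0.0
```

Emit:
play_rows:
  increments:
    - {"slide":[0,0,0],"angular":[0,0,0],"claw":-0.2}
    - {"slide":[0,0,0],"angular":[0,0,0],"claw":-0.4}
    - {"slide":[0,0,0],"angular":[0,0,0],"claw":-0.6}
    - {"slide":[0,0,0],"angular":[0,0,0],"claw":-1}
    - {"slide":[0,0,0],"angular":[0,0,0],"claw":-1}
    - {"slide":[0,0,0],"angular":[0,0,0],"claw":-1}
  squeeze: 50

```text
time: 5.8
ee_pos: [0.5556, -0.2117, 0.0421]
tcp_rot: [179.9, 0.0, 80.2]
wrist_force: [0.4, -0.4, 5.9]
opening: 0.0251
grasp_force: 50.3
```

Emit:
play_rows:
  increments:
    - {"slide":[0,0,-3],"angular":[0,0,0],"claw":-1}
    - {"slide":[0,0,-8],"angular":[0,0,0],"claw":-1}
    - {"slide":[0,0,-15],"angular":[0,0,0],"claw":-1}
    - {"slide":[0,0,-20],"angular":[0,0,0],"claw":-1}
    - {"slide":[0,0,-20],"angular":[0,0,0],"claw":-1}
    - {"slide":[0,0,-20],"angular":[0,0,0],"claw":-1}
    - {"slide":[0,0,-20],"angular":[0,0,0],"claw":-1}
    - {"slide":[0,0,0],"angular":[0,0,0],"claw":-1}

```text
time: 6.6
ee_pos: [0.5563, -0.212, 0.1513]
tcp_rot: [179.7, 0.1, 80.2]
wrist_force: [0.0, -0.4, -1.5]
opening: 0.025
grasp_force: 49.5
```

```bash
python3 - <<'E'
from h import *
Rf=Ro.from_euler('z',13.9,degrees=True); o=np.array([.5412,.2032,0])
t=o+Rf.apply([0,.045,.15]); print(t)
shot("wrist","w3.png")
plan(t,down(103.9),16,-1)
E
```

```text
[0.53038974 0.24688224 0.15      ]
1.48
[{"slide":[28.0,-6.5,-0.1],"angular":[0.01,0.0,-1.48],"claw":-1},{"slide":[28.1,-5.7,-0.1],"angular":[0.01,0.0,-1.48],"claw":-1},{"slide":[28.3,-5.0,-0.1],"angular":[0.01,0.0,-1.48],"claw":-1},{"slide":[28.4,-4.3,-0.1],"angular":[0.01,0.0,-1.48],"claw":-1},{"slide":[28.5,-3.6,-0.0],"angular":[0.01,0.0,-1.48],"claw":-1},{"slide":[28.5,-2.8,-0.1],"angular":[0.01,0.0,-1.48],"claw":-1},{"slide":[28.7,-2.1,-0.1],"angular":[0.01,0.0,-1.48],"claw":-1},{"slide":[28.7,-1.3,-0.1],"angular":[0.01,0.0,-1.48],"claw":-1}]
[{"slide":[28.7,-0.6,-0.1],"angular":[0.01,0.0,-1.48],"claw":-1},{"slide":[28.7,0.1,-0.1],"angular":[0.01,0.0,-1.48],"claw":-1},{"slide":[28.7,0.9,-0.0],"angular":[0.01,0.0,-1.48],"claw":-1},{"slide":[28.6,1.6,-0.1],"angular":[0.01,0.0,-1.48],"claw":-1},{"slide":[28.7,2.4,-0.1],"angular":[0.01,0.0,-1.48],"claw":-1},{"slide":[28.5,3.1,-0.1],"angular":[0.01,0.0,-1.48],"claw":-1},{"slide":[28.4,3.9,-0.1],"angular":[0.01,0.0,-1.48],"claw":-1},{"slide":[28.4,4.5,-0.1],"angular":[0.01,0.0,-1.48],"claw":-1}]
```

View pics/w3.png

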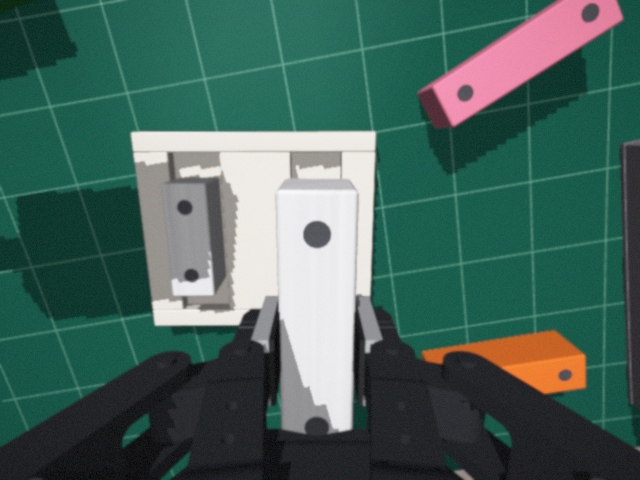

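The bar is held straight between the pads (front hole at (317,234)), and the short bar still lies in its pocket. Carrying it to the fixture.

Emit:
play_rows:
  increments:
    - {"slide":[28,-6.5,0],"angular":[0,0,-1.48],"claw":-1}
    - {"slide":[28,-5.7,0],"angular":[0,0,-1.48],"claw":-1}
    - {"slide":[28.3,-5,0],"angular":[0,0,-1.48],"claw":-1}
    - {"slide":[28.4,-4.3,0],"angular":[0,0,-1.48],"claw":-1}
    - {"slide":[28.5,-3.6,0],"angular":[0,0,-1.48],"claw":-1}
    - {"slide":[28.5,-2.8,0],"angular":[0,0,-1.48],"claw":-1}
    - {"slide":[28.7,-2.1,0],"angular":[0,0,-1.48],"claw":-1}
    - {"slide":[28.7,-1.3,0],"angular":[0,0,-1.48],"claw":-1}

```text
time: 7.45
ee_pos: [0.5416, 0.0189, 0.1461]
tcp_rot: [-179.9, 0.0, 92.1]
wrist_force: [0.1, -0.4, -2.1]
opening: 0.0248
grasp_force: 49.6
```

Emit:
play_rows:
  increments:
    - {"slide":[28.7,-0.6,0],"angular":[0,0,-1.48],"claw":-1}
    - {"slide":[28.7,0,0],"angular":[0,0,-1.48],"claw":-1}
    - {"slide":[28.7,1,0],"angular":[0,0,-1.48],"claw":-1}
    - {"slide":[28.6,1.6,0],"angular":[0,0,-1.48],"claw":-1}
    - {"slide":[28.7,2.4,0],"angular":[0,0,-1.48],"claw":-1}
    - {"slide":[28.5,3.1,0],"angular":[0,0,-1.48],"claw":-1}
    - {"slide":[28.4,3.9,0],"angular":[0,0,-1.48],"claw":-1}
    - {"slide":[28.4,4.5,0],"angular":[0,0,-1.48],"claw":-1}

```text
time: 8.25
ee_pos: [0.529, 0.2479, 0.1461]
tcp_rot: [-179.9, 0.0, 103.9]
wrist_force: [0.6, -0.8, -4.0]
opening: 0.0249
grasp_force: 52.3
```

Emit:
play_rows:
  increments:
    - {"slide":[0,0,10],"angular":[0,0,0],"claw":-1}
    - {"slide":[0,0,15],"angular":[0,0,0],"claw":-1}
    - {"slide":[0,0,15],"angular":[0,0,0],"claw":-1}
    - {"slide":[0,0,15],"angular":[0,0,0],"claw":-1}
    - {"slide":[0,0,10],"angular":[0,0,0],"claw":-1}
    - {"slide":[0,0,0],"angular":[0,0,0],"claw":-1}
    - {"slide":[0,0,0],"angular":[0,0,0],"claw":-1}

```text
time: 8.95
ee_pos: [0.5314, 0.247, 0.0822]
tcp_rot: [179.8, -0.0, 103.8]
wrist_force: [8.8, 3.8, -1.8]
opening: 0.0252
grasp_force: 54.4
```

```bash
python3 - <<'E'
from h import *
Rf=Ro.from_euler('z',13.9,degrees=True); o=np.array([.5412,.2032,0])
p,R=cur(); print(Rf.inv().apply(p-o),R.as_euler('xyz',degrees=True))
i,im=shot("wrist","w4.png")
for X in([0,.117,.066],[-.024+.001,.1,.024],[.023,.1,.024]): print(proj(i,o+Rf.apply(X)))
E
```

```text
[0.00098613 0.04485885 0.08219525] [ 1.79761100e+02 -3.96317141e-02  1.03794273e+02]
[317.855481   120.69544692]
[265.18400617 164.41781281]
[369.13015861 164.17104302]
```

View pics/w4.png

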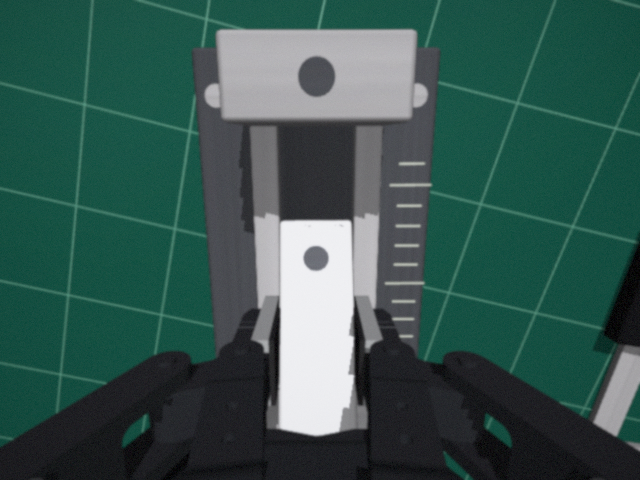

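The view shows the bar over the bed, aligned between the rails (bar edges 280–352, bed edges 279–355), with about 20 mm to the end block. The side force of 9 N is odd, so I'll re-read it at rest.

Emit:
play_rows:
  increments:
    - {"slide":[0,0,0],"angular":[0,0,0],"claw":-1}

```text
time: 9.1
ee_pos: [0.5314, 0.247, 0.0822]
tcp_rot: [179.8, -0.0, 103.8]
wrist_force: [7.5, 3.9, -1.4]
opening: 0.025
grasp_force: 54.4
```

```bash
python3 - <<'E'
from h import *
o=bot.get_obs(); print({k:np.round(v,3) for k,v in o.items()})
shot("side","s2.png"); a=cv2.imread('pics/s2.png')[100:260,190:400]; cv2.imwrite('pics/s2c.png',cv2.resize(a,(788,600),interpolation=cv2.INTER_CUBIC))
E
```

```text
{'time': np.float64(9.1), 'q': array([ 2.4933e+01,  9.6790e+00, -3.3260e+00,  7.6756e+01, -3.0000e-03,
        1.0114e+02]), 'qd': array([-0.017,  0.02 , -0.05 ,  0.073,  0.049,  0.04 ]), 'joint_efforts': array([-4.9800e-01, -5.6970e+01,  4.2264e+01,  3.9310e+00,  2.2000e-02,
        4.4700e-01]), 'ee_pos': array([0.531, 0.247, 0.082]), 'tcp_rot': array([ 1.79765e+02, -4.30000e-02,  1.03793e+02]), 'wrist_force': array([ 7.502,  3.936, -1.429]), 'torque': array([ 0.826, -1.728,  0.432]), 'grasp_force': np.float64(54.406), 'opening': np.float64(0.025)}
```

View pics/s2c.png

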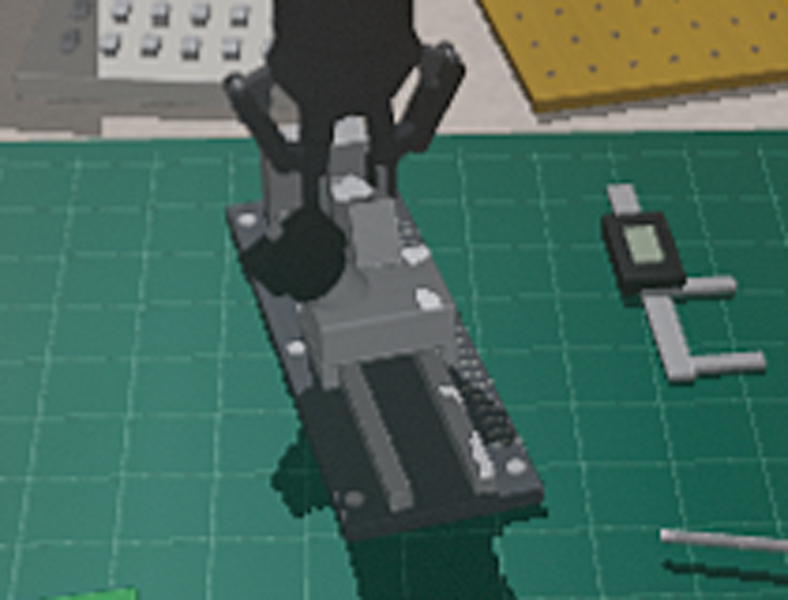

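The side crop suggests that the carriage has moved forward: the bar brushed the knob, since the carriage rear edge is now at about (318,330)–(453,315), with more rail visible behind it. I'll measure it.

```bash
python3 - <<'E'
from h import *
i=bot.camera_info("side")
Rf=Ro.from_euler('z',13.9,degrees=True); o=np.array([.5412,.2032,0])
def F(u,v,z): return Rf.inv().apply(onz(i,190+u/3.752,100+v/3.75,z)-o).round(4)
for n,u,v,z in(("rl",313,325,.056),("rr",453,308,.056),("knobtop",310,225,.1),("knobL",245,260,.1),("knobdiscbottom",320,298,.07),("plateBR",541,495,.012),("plateBL",345,535,.012),("noseR",395,205,.049)): print(n,F(u,v,z))
p=cv2.imread('pics/side0.png')
def G(u,v,z): return Rf.inv().apply(onz(i,240+u/2.99,125+v/3,z)-o).round(4)
for n,u,v,z in(("rl0",615,545,.056),("rr0",720,530,.056),("knob0",590,470,.1)): print(n,G(u-480,v-300,z))
E
```

```text
rl [-0.0416 -0.0369  0.056 ]
rr [ 0.0362 -0.0435  0.056 ]
knobtop [-0.0341 -0.0064  0.1   ]
knobL [-0.0746 -0.0275  0.1   ]
knobdiscbottom [-0.0361 -0.0323  0.07  ]
plateBR [ 0.0514 -0.1555  0.012 ]
plateBL [-0.0558 -0.1556  0.012 ]
noseR [0.0344 0.0687 0.049 ]
rl0 [-0.0346 -0.1037  0.056 ]
rr0 [ 0.0362 -0.1083  0.056 ]
knob0 [-0.0434 -0.0774  0.1   ]
```

The carriage was dragged about 66 mm forward (nose now near y=+0.035) by the bar brushing the knob. The bar has also slipped or pitched in the grip: its front edge is at row 221, against 190 before, and looks smaller. Plan: lift clear, set the bar down on the free mat, push the carriage back with closed fingers, regrip and place from high above.

Emit:
play_rows:
  increments:
    - {"slide":[0,0,-6],"angular":[0,0,0],"claw":-1}
    - {"slide":[0,0,-10],"angular":[0,0,0],"claw":-1}
    - {"slide":[0,0,-20],"angular":[0,0,0],"claw":-1}
    - {"slide":[0,0,-25],"angular":[0,0,0],"claw":-1}
    - {"slide":[0,0,-25],"angular":[0,0,0],"claw":-1}
    - {"slide":[0,0,-25],"angular":[0,0,0],"claw":-1}
    - {"slide":[0,0,-20],"angular":[0,0,0],"claw":-1}
    - {"slide":[0,0,0],"angular":[0,0,0],"claw":-1}

```text
time: 9.95
ee_pos: [0.5302, 0.2469, 0.2161]
tcp_rot: [179.8, -0.0, 103.8]
wrist_force: [-0.0, 0.7, -3.4]
opening: 0.0248
grasp_force: 54.0
```

```bash
python3 - <<'E'
from h import *
i,p=shot("wrist","w5.png"); P,R=cur()
def tool(i,uvL,uvR,P,R,w=.026):
    o,a=ray(i,*uvL);_,b=ray(i,*uvR); s=w/np.linalg.norm(a-b); m=o+s*(a+b)/2; return R.inv().apply(m-P).round(4)
# white bar extents by row
g=cv2.cvtColor(p,cv2.COLOR_RGB2GRAY); 
for r in range(170,300,10):
    x=np.where(g[r,230:400]>200)[0]; print(r,(x.min()+230,x.max()+230,len(x)) if len(x) else None)
print('w3 front edge', tool(i,(276,190),(357,190),P,R),'w4',tool(i,(280,221),(352.5,221),P,R))
plan([.52,0.0,.13],down(103.9),10,-1)
E
```

```text
170 None
180 None
190 None
200 None
210 None
220 (np.int64(284), np.int64(295), 12)
230 (np.int64(281), np.int64(351), 71)
240 (np.int64(281), np.int64(351), 71)
250 (np.int64(281), np.int64(351), 50)
260 (np.int64(281), np.int64(351), 46)
270 (np.int64(268), np.int64(366), 87)
280 (np.int64(269), np.int64(366), 95)
290 (np.int64(281), np.int64(365), 83)
w3 front edge [ 0.0506 -0.0013  0.004 ] w4 [ 0.0379 -0.0013  0.0161]
0.01
[{"slide":[-23.7,-6.9,8.4],"angular":[0.01,-0.0,-0.01],"claw":-1},{"slide":[-23.8,-6.8,8.4],"angular":[0.01,-0.0,-0.01],"claw":-1},{"slide":[-23.7,-6.9,8.4],"angular":[0.01,-0.0,-0.01],"claw":-1},{"slide":[-23.7,-6.9,8.4],"angular":[0.01,-0.0,-0.01],"claw":-1},{"slide":[-23.8,-6.8,8.4],"angular":[0.01,-0.0,-0.01],"claw":-1},{"slide":[-23.7,-6.9,8.4],"angular":[0.01,-0.0,-0.01],"claw":-1},{"slide":[-23.7,-6.9,8.4],"angular":[0.01,-0.0,-0.01],"claw":-1},{"slide":[-23.8,-6.8,8.4],"angular":[0.01,-0.0,-0.01],"claw":-1}]
[{"slide":[-23.7,-6.9,8.4],"angular":[0.01,-0.0,-0.01],"claw":-1},{"slide":[-23.7,-6.9,8.4],"angular":[0.01,-0.0,-0.01],"claw":-1}]
```

Emit:
play_rows:
  increments:
    - {"slide":[-24,-7,0],"angular":[0,0,0],"claw":-1}
    - {"slide":[-24,-7,0],"angular":[0,0,0],"claw":-1}
    - {"slide":[-24,-7,0],"angular":[0,0,0],"claw":-1}
    - {"slide":[-24,-7,0],"angular":[0,0,0],"claw":-1}
    - {"slide":[-24,-7,0],"angular":[0,0,0],"claw":-1}
    - {"slide":[-24,-7,0],"angular":[0,0,0],"claw":-1}
    - {"slide":[-24,-7,10],"angular":[0,0,0],"claw":-1}
    - {"slide":[-24,-7,20],"angular":[0,0,0],"claw":-1}

```text
time: 10.8
ee_pos: [0.5209, 0.0461, 0.1824]
tcp_rot: [180.0, 0.0, 103.8]
wrist_force: [1.2, -0.2, -3.2]
opening: 0.0245
grasp_force: 53.9
```

Emit:
play_rows:
  increments:
    - {"slide":[-24,-7,30],"angular":[0,0,0],"claw":-1}
    - {"slide":[-24,-7,30],"angular":[0,0,0],"claw":-1}
    - {"slide":[0,0,25],"angular":[0,0,0],"claw":-1}
    - {"slide":[0,0,20],"angular":[0,0,0],"claw":-1}
    - {"slide":[0,0,12],"angular":[0,0,0],"claw":-1}
    - {"slide":[0,0,5],"angular":[0,0,0],"claw":-1}
    - {"slide":[0,0,0],"angular":[0,0,0],"claw":-1}

```text
time: 11.5
ee_pos: [0.5185, -0.0026, 0.0606]
tcp_rot: [-179.9, -0.0, 103.8]
wrist_force: [0.1, 0.7, -1.6]
opening: 0.0246
grasp_force: 53.8
```

Emit:
play_rows:
  increments:
    - {"slide":[0,0,3],"angular":[0,0,0],"claw":-1}
    - {"slide":[0,0,3],"angular":[0,0,0],"claw":-1}
    - {"slide":[0,0,2],"angular":[0,0,0],"claw":-1}
    - {"slide":[0,0,0],"angular":[0,0,0],"claw":-1}
  squeeze: 20

```text
time: 11.9
ee_pos: [0.519, -0.0027, 0.0533]
tcp_rot: [180.0, 0.0, 103.8]
wrist_force: [-0.2, 0.1, -3.3]
opening: 0.0248
grasp_force: 53.8
```

Emit:
play_rows:
  increments:
    - {"slide":[0,0,2],"angular":[0,0,0],"claw":-1}
    - {"slide":[0,0,2],"angular":[0,0,0],"claw":-1}
    - {"slide":[0,0,0],"angular":[0,0,0],"claw":-1}

```text
time: 12.2
ee_pos: [0.5191, -0.0027, 0.0494]
tcp_rot: [180.0, 0.0, 103.8]
wrist_force: [-0.7, 0.3, -0.6]
opening: 0.0251
grasp_force: 54.2
```

Emit:
play_rows:
  increments:
    - {"slide":[0,0,2],"angular":[0,0,0],"claw":-1}
    - {"slide":[0,0,2],"angular":[0,0,0],"claw":-1}
    - {"slide":[0,0,0],"angular":[0,0,0],"claw":-1}

```text
time: 12.5
ee_pos: [0.5196, -0.0035, 0.0481]
tcp_rot: [179.9, 0.1, 103.8]
wrist_force: [-7.8, -5.4, 21.6]
opening: 0.025
grasp_force: 57.3
```

Emit:
play_rows:
  increments:
    - {"slide":[0,0,-1],"angular":[0,0,0],"claw":-0.35}
    - {"slide":[0,0,0],"angular":[0,0,0],"claw":-0.2}
    - {"slide":[0,0,0],"angular":[0,0,0],"claw":0}
    - {"slide":[0,0,0],"angular":[0,0,0],"claw":0.2}
    - {"slide":[0,0,-10],"angular":[0,0,0],"claw":0.3}
    - {"slide":[0,0,-30],"angular":[0,0,0],"claw":0.3}
    - {"slide":[0,0,-40],"angular":[0,0,0],"claw":0.3}
    - {"slide":[0,0,-40],"angular":[0,0,0],"claw":0.3}

```text
time: 13.3
ee_pos: [0.5186, -0.0027, 0.1681]
tcp_rot: [-180.0, -0.0, 103.8]
wrist_force: [1.2, 0.3, -0.4]
opening: 0.0555
grasp_force: 0.0
```

Emit:
play_rows:
  increments:
    - {"slide":[-10,0,-40],"angular":[0,0,0],"claw":-0.3}
    - {"slide":[-20,0,-20],"angular":[0,0,0],"claw":-1}
    - {"slide":[-10,0,0],"angular":[0,0,0],"claw":-1}
    - {"slide":[0,0,0],"angular":[0,0,0],"claw":-1}
    - {"slide":[0,0,0],"angular":[0,0,0],"claw":-1}

```text
time: 13.8
ee_pos: [0.5281, -0.0414, 0.2251]
tcp_rot: [-179.9, -0.0, 103.8]
wrist_force: [-0.3, -0.1, -0.1]
opening: -0.0001
grasp_force: 0.0
```

```bash
python3 - <<'E'
from h import *
i,p=shot("wrist","w6.png"); t,q=shot("top","top2.png"); print(cur()[0])
c=np.hstack([cv2.resize(cv2.imread('pics/w6.png'),(420,315)),cv2.resize(cv2.imread('pics/top2.png')[180:330,140:360],(380,259))[:259]]) if 0 else None
w=cv2.imread('pics/w6.png'); a=cv2.resize(cv2.imread('pics/top2.png')[190:300,145:365],(640,320),interpolation=cv2.INTER_CUBIC)
cv2.imwrite('pics/c6.png',np.vstack([w[:280],a]))
E
```

```text
[ 0.52799519 -0.04104592  0.22507526]
```

View pics/c6.png

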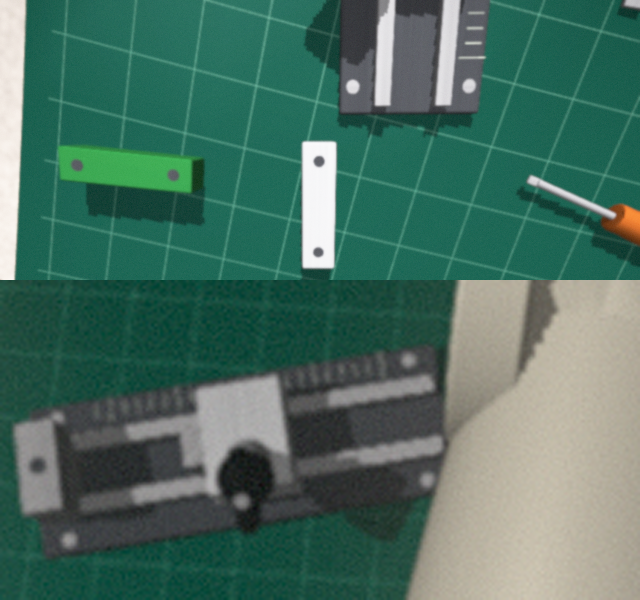

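The bar lies flat and upright on the mat (holes at (319,161) and (318,252)); the top view shows the carriage forward at about (240,430), with the knob-top dot at (242,501) and the end block at (37,465). That was my tenth picture, so from here on I measure numerically.

```bash
cat >> h.py <<'E'
Rf=Ro.from_euler('z',13.9,degrees=True); o=np.array([.5412,.2032,0])
def fx(X): return Rf.inv().apply(np.array(X)-o)
def wf(x,y,z): return o+Rf.apply([x,y,z])
def tri(*rs):
    A=np.zeros((3,3));b=np.zeros(3)
    for c,d in rs:
        d=d/np.linalg.norm(d);M=np.eye(3)-np.outer(d,d);A+=M;b+=M@c
    return np.linalg.solve(A,b)
E
python3 - <<'E'
from h import *
w=dict(bot.camera_info("wrist")); T=bot.camera_info("top")
w6=bot.camera_info("wrist")
w['R']=np.array([[ 9.70514752e-01,2.41041331e-01,-4.39454127e-04],[2.32300179e-01,-9.34830245e-01,2.68568501e-01],[6.43252940e-02,-2.60751777e-01,-9.63260488e-01]]); w['t']=np.array([-0.52946579,0.0147464,0.44179018])
d=tri(ray(w,303.5,309.8),ray(T,263,259.7)); print('dot0',fx(d), proj(w,d),proj(T,d))
d2=onz(T,228,265.8,d[2]); print('dot now',fx(d2))
ft=lambda u,v,z: fx(onz(T,145+u/2.909-.3,190+(v-280)/2.909-.3,z)).round(4)
print('nose',ft(180,435,.049),ft(185,467,.049),'car front',ft(197,392,.056),ft(213,492,.056),'rear',ft(277,376,.056))
a=onz(w6,319,161,.036);b=onz(w6,318,252,.036); print('bar',a,b,(a+b)/2,np.linalg.norm(a-b),np.degrees(np.arctan2(*(a-b)[1::-1])))
for n,u,v in(("e1",285,298.7),("e2",330,322.5)): print(n,fx(onz(w,u,v,d[2])))
E
```

```text
dot0 [-0.05470701 -0.07856693  0.10407588] [304.73717208 310.35942074] [262.85947281 260.29547931]
dot now [-0.05404742 -0.01164085  0.10407588]
nose [0.0104 0.0342 0.049 ] [-0.0128  0.0335  0.049 ] car front [0.0372 0.0175 0.056 ] [-0.035   0.0152  0.056 ] rear [ 0.0391 -0.0393  0.056 ]
bar [0.5162868  0.00616753 0.036     ] [ 0.53285343 -0.06394437  0.036     ] [ 0.52457012 -0.02888842  0.036     ] 0.07204256965444855 103.29449210676763
e1 [-0.0713848  -0.06784454  0.10407588]
e2 [-0.03297734 -0.08990671  0.10407588]
```

```bash
python3 - <<'E'
from h import *
s=plan(wf(.032,.065,.2),down(103.9),6,-1); print(wf(.032,.065,.2))
E
```

```text
0.02
[{"slide":[49.8,17.2,4.2],"angular":[-0.02,-0.01,-0.01],"claw":-1},{"slide":[49.9,17.2,4.2],"angular":[-0.02,-0.01,-0.01],"claw":-1},{"slide":[49.8,17.3,4.1],"angular":[-0.02,-0.01,-0.01],"claw":-1},{"slide":[49.8,17.2,4.2],"angular":[-0.02,-0.01,-0.01],"claw":-1},{"slide":[49.8,17.2,4.2],"angular":[-0.02,-0.01,-0.01],"claw":-1},{"slide":[49.9,17.3,4.2],"angular":[-0.02,-0.01,-0.01],"claw":-1}]
[0.5566481  0.27398387 0.2       ]
```

Emit:
play_rows:
  increments:
    - {"slide":[37.5,13,0],"angular":[0,0,0],"claw":-1}
    - {"slide":[37.5,13,0],"angular":[0,0,0],"claw":-1}
    - {"slide":[37.5,13,0],"angular":[0,0,0],"claw":-1}
    - {"slide":[37.5,13,5],"angular":[0,0,0],"claw":-1}
    - {"slide":[37.5,13,5],"angular":[0,0,0],"claw":-1}
    - {"slide":[37.5,13,5],"angular":[0,0,0],"claw":-1}
    - {"slide":[37,13,5],"angular":[0,0,0],"claw":-1}
    - {"slide":[37,12.5,5],"angular":[0,0,0],"claw":-1}

```text
time: 14.7
ee_pos: [0.5567, 0.2756, 0.2002]
tcp_rot: [-179.9, 0.0, 103.9]
wrist_force: [0.4, -1.1, -0.7]
opening: 0.0002
grasp_force: 0.0
```

Emit:
play_rows:
  increments:
    - {"slide":[0,0,30],"angular":[0,0,0],"claw":-1}
    - {"slide":[0,0,30],"angular":[0,0,0],"claw":-1}
    - {"slide":[0,0,30],"angular":[0,0,0],"claw":-1}
    - {"slide":[0,0,25],"angular":[0,0,0],"claw":-1}
    - {"slide":[0,0,20],"angular":[0,0,0],"claw":-1}
    - {"slide":[0,0,6],"angular":[0,0,0],"claw":-1}
    - {"slide":[0,0,0],"angular":[0,0,0],"claw":-1}

```text
time: 15.4
ee_pos: [0.5566, 0.2736, 0.0592]
tcp_rot: [-179.9, 0.0, 103.9]
wrist_force: [0.2, -0.8, -0.2]
opening: 0.0001
grasp_force: 0.0
```

```bash
python3 - <<'E'
from h import *
print(fx(cur()[0]))
E
```

```text
[0.03182746 0.06459918 0.05915675]
```

Now push back: about 97 mm, gently.

Emit:
play_rows:
  increments:
    - {"slide":[-10,0,0],"angular":[0,0,0],"claw":-1}
    - {"slide":[-12,0,0],"angular":[0,0,0],"claw":-1}
    - {"slide":[-8,0,0],"angular":[0,0,0],"claw":-1}
    - {"slide":[-5,0,0],"angular":[0,0,0],"claw":-1}
    - {"slide":[-6,0,0],"angular":[0,0,0],"claw":-1}
    - {"slide":[-8,0,0],"angular":[0,0,0],"claw":-1}

```text
time: 16.0
ee_pos: [0.5697, 0.226, 0.0609]
tcp_rot: [179.9, -0.1, 103.9]
wrist_force: [-0.3, 5.0, 2.9]
opening: -0.0005
grasp_force: 1.8
```

Emit:
play_rows:
  increments:
    - {"slide":[-8,0,0],"angular":[0,0,0],"claw":-1}
    - {"slide":[-8,0,0],"angular":[0,0,0],"claw":-1}
    - {"slide":[-8,0,0],"angular":[0,0,0],"claw":-1}
    - {"slide":[-8,0,0],"angular":[0,0,0],"claw":-1}
    - {"slide":[-8,0,0],"angular":[0,0,0],"claw":-1}
    - {"slide":[-6,0,0],"angular":[0,0,0],"claw":-1}
    - {"slide":[-3,0,0],"angular":[0,0,0],"claw":-1}
    - {"slide":[0,0,0],"angular":[0,0,0],"claw":-1}

```text
time: 16.8
ee_pos: [0.5808, 0.1775, 0.0599]
tcp_rot: [-179.9, 0.1, 103.8]
wrist_force: [0.1, 0.6, -0.1]
opening: -0.0006
grasp_force: 0.0
```

```bash
python3 - <<'E'
from h import *
ob=bot.get_obs();print(fx(cur()[0]),ob['wrist_force'],ob['torque'])
i,p=shot("top","top3.png"); hsv=cv2.cvtColor(p,cv2.COLOR_RGB2HSV)
E
```

```text
[ 0.03226633 -0.03449673  0.05989471] [ 0.12832437  0.55615392 -0.05796937] [-0.01924795  0.0054437   0.03954362]
```

Emit:
play_rows:
  increments:
    - {"slide":[5,0,0],"angular":[0,0,0],"claw":-1}
    - {"slide":[5,0,-20],"angular":[0,0,0],"claw":-1}
    - {"slide":[0,0,-40],"angular":[0,0,0],"claw":-1}
    - {"slide":[0,0,-40],"angular":[0,0,0],"claw":-1}
    - {"slide":[0,0,-40],"angular":[0,0,0],"claw":-0.5}
    - {"slide":[-15,-5,0],"angular":[0,0,0],"claw":0}
    - {"slide":[0,0,0],"angular":[0,0,0],"claw":0.2}

```text
time: 17.55
ee_pos: [0.5776, 0.1718, 0.2014]
tcp_rot: [179.9, 0.0, 103.8]
wrist_force: [1.2, 0.8, -0.4]
opening: 0.0431
grasp_force: 0.0
```

```bash
python3 - <<'E'
from h import *
s=plan([.5246,-.0289,.12],down(103.3),8,.2)
i,p=shot("wrist","w7.png")
# carriage: bright white top blob near expected place
g=cv2.cvtColor(p,cv2.COLOR_RGB2GRAY); 
for y in(-.02,-.03,-.04,-.05): print(y,proj(i,wf(.02,y-.015,.056)),proj(i,wf(0,y,.049)))
E
```

```text
0.06
[{"slide":[-22.8,-12.4,10.2],"angular":[0.01,0.0,0.06],"claw":0.2},{"slide":[-22.8,-12.4,10.1],"angular":[0.01,0.0,0.06],"claw":0.2},{"slide":[-22.8,-12.4,10.2],"angular":[0.01,0.0,0.06],"claw":0.2},{"slide":[-22.8,-12.4,10.2],"angular":[0.01,0.0,0.06],"claw":0.2},{"slide":[-22.8,-12.3,10.1],"angular":[0.01,0.0,0.06],"claw":0.2},{"slide":[-22.9,-12.3,10.2],"angular":[0.01,0.0,0.06],"claw":0.2},{"slide":[-22.8,-12.3,10.2],"angular":[0.01,0.0,0.06],"claw":0.2},{"slide":[-22.9,-12.3,10.1],"angular":[0.01,0.0,0.06],"claw":0.2}]
-0.02 [307.20677305 230.909828  ] [278.33035157 207.52303733]
-0.03 [307.32357052 244.97989476] [278.72745889 221.69177187]
-0.04 [307.4376101  258.78015151] [279.11478264 235.58724659]
-0.05 [307.54900361 272.32054147] [279.49272511 249.21959197]
```

Emit:
play_rows:
  increments:
    - {"slide":[-23,-12,0],"angular":[0,0,0],"claw":0.2}
    - {"slide":[-23,-12,0],"angular":[0,0,0],"claw":0.2}
    - {"slide":[-23,-12,0],"angular":[0,0,0],"claw":0.2}
    - {"slide":[-23,-12.5,0],"angular":[0,0,0.2],"claw":0.2}
    - {"slide":[-23,-12.5,0],"angular":[0,0,0.3],"claw":0.2}
    - {"slide":[-23,-12.5,20],"angular":[0,0,0],"claw":0.2}
    - {"slide":[-22.5,-12.5,30],"angular":[0,0,0],"claw":0.2}
    - {"slide":[-22,-12.5,30],"angular":[0,0,0],"claw":0.2}

```text
time: 18.4
ee_pos: [0.5238, -0.0287, 0.118]
tcp_rot: [-179.9, -0.0, 103.3]
wrist_force: [-0.7, 0.8, -0.5]
opening: 0.0515
grasp_force: 0.0
```

```bash
python3 - <<'E'
from h import *
s=plan([.5246,-.0289,.036],down(103.3),8,.2)
E
```

```text
0.01
[{"slide":[-0.1,0.1,10.3],"angular":[-0.01,-0.0,0.01],"claw":0.2},{"slide":[-0.0,0.1,10.2],"angular":[-0.01,-0.0,0.01],"claw":0.2},{"slide":[-0.1,0.1,10.3],"angular":[-0.01,-0.0,0.01],"claw":0.2},{"slide":[-0.0,0.1,10.2],"angular":[-0.01,-0.0,0.01],"claw":0.2},{"slide":[-0.1,0.1,10.3],"angular":[-0.01,-0.0,0.01],"claw":0.2},{"slide":[-0.0,0.1,10.2],"angular":[-0.01,-0.0,0.01],"claw":0.2},{"slide":[-0.1,0.1,10.3],"angular":[-0.01,-0.0,0.01],"claw":0.2},{"slide":[-0.1,0.1,10.2],"angular":[-0.01,-0.0,0.01],"claw":0.2}]
```

Emit:
play_rows:
  increments:
    - {"slide":[0,0,15],"angular":[0,0,0],"claw":0.2}
    - {"slide":[0,0,15],"angular":[0,0,0],"claw":0.2}
    - {"slide":[0,0,15],"angular":[0,0,0],"claw":0.2}
    - {"slide":[0,0,15],"angular":[0,0,0],"claw":0.2}
    - {"slide":[0,0,12],"angular":[0,0,0],"claw":0.2}
    - {"slide":[0,0,10],"angular":[0,0,0],"claw":0.2}
    - {"slide":[0,0,0],"angular":[0,0,0],"claw":0.2}

```text
time: 19.1
ee_pos: [0.5239, -0.028, 0.0368]
tcp_rot: [-179.9, -0.0, 103.4]
wrist_force: [-0.3, -0.5, -0.3]
opening: 0.0513
grasp_force: 0.0
```

Emit:
play_rows:
  increments:
    - {"slide":[0,0,0],"angular":[0,0,0],"claw":-0.2}
    - {"slide":[0,0,0],"angular":[0,0,0],"claw":-0.4}
    - {"slide":[0,0,0],"angular":[0,0,0],"claw":-0.6}
    - {"slide":[0,0,0],"angular":[0,0,0],"claw":-1}
    - {"slide":[0,0,0],"angular":[0,0,0],"claw":-1}
    - {"slide":[0,0,0],"angular":[0,0,0],"claw":-1}
  squeeze: 60

```text
time: 19.7
ee_pos: [0.5253, -0.0282, 0.0394]
tcp_rot: [179.9, 0.0, 103.3]
wrist_force: [0.9, 1.3, 5.5]
opening: 0.0245
grasp_force: 60.7
```

Emit:
play_rows:
  increments:
    - {"slide":[0,0,-5],"angular":[0,0,0],"claw":-1}
    - {"slide":[0,0,-20],"angular":[0,0,0],"claw":-1}
    - {"slide":[0,0,-35],"angular":[0,0,0],"claw":-1}
    - {"slide":[0,0,-45],"angular":[0,0,0],"claw":-1}
    - {"slide":[0,0,-45],"angular":[0,0,0],"claw":-1}
    - {"slide":[0,0,-30],"angular":[0,0,0],"claw":-1}
    - {"slide":[0,0,-10],"angular":[0,0,0],"claw":-1}
    - {"slide":[0,0,0],"angular":[0,0,0],"claw":-1}

```text
time: 20.5
ee_pos: [0.5249, -0.0283, 0.2288]
tcp_rot: [179.9, 0.0, 103.3]
wrist_force: [0.2, -0.3, -2.9]
opening: 0.0248
grasp_force: 59.8
```

```bash
python3 - <<'E'
from h import *
i,p=shot("wrist","w8.png"); g=cv2.cvtColor(p,cv2.COLOR_RGB2GRAY)
for r in range(170,250,8):
    x=np.where(g[r,230:400]>200)[0]; print(r,(x.min()+230,x.max()+230,len(x)) if len(x) else None)
print(wf(0,.046,.22))
plan(wf(0,.046,.225),down(103.9),12,-1)
E
```

```text
170 None
178 None
186 None
194 (np.int64(282), np.int64(350), 59)
202 (np.int64(278), np.int64(355), 78)
210 (np.int64(278), np.int64(355), 78)
218 (np.int64(279), np.int64(355), 77)
226 (np.int64(279), np.int64(354), 67)
234 (np.int64(279), np.int64(354), 50)
242 (np.int64(279), np.int64(354), 48)
[0.53014951 0.24785296 0.22      ]
0.05
[{"slide":[22.3,5.8,0.2],"angular":[-0.01,-0.0,-0.05],"claw":-1},{"slide":[22.3,5.8,0.1],"angular":[-0.01,-0.0,-0.05],"claw":-1},{"slide":[22.2,5.8,0.2],"angular":[-0.01,-0.0,-0.05],"claw":-1},{"slide":[22.3,5.8,0.2],"angular":[-0.01,-0.0,-0.05],"claw":-1},{"slide":[22.3,5.8,0.2],"angular":[-0.01,-0.0,-0.05],"claw":-1},{"slide":[22.2,5.9,0.2],"angular":[-0.01,-0.0,-0.05],"claw":-1},{"slide":[22.3,5.9,0.1],"angular":[-0.01,-0.0,-0.05],"claw":-1},{"slide":[22.2,5.9,0.2],"angular":[-0.01,-0.0,-0.05],"claw":-1}]
[{"slide":[22.3,5.9,0.2],"angular":[-0.01,-0.0,-0.05],"claw":-1},{"slide":[22.2,5.9,0.2],"angular":[-0.01,-0.0,-0.05],"claw":-1},{"slide":[22.2,6.0,0.2],"angular":[-0.01,-0.0,-0.05],"claw":-1},{"slide":[22.3,6.0,0.1],"angular":[-0.01,-0.0,-0.05],"claw":-1}]
```

Emit:
play_rows:
  increments:
    - {"slide":[33.5,8.8,0],"angular":[0,0,-0.1],"claw":-1}
    - {"slide":[33.5,8.8,0],"angular":[0,0,-0.1],"claw":-1}
    - {"slide":[33.5,8.8,0],"angular":[0,0,-0.1],"claw":-1}
    - {"slide":[33.5,8.8,0],"angular":[0,0,-0.1],"claw":-1}
    - {"slide":[33.5,8.8,0],"angular":[0,0,-0.1],"claw":-1}
    - {"slide":[33.5,8.8,0],"angular":[0,0,-0.1],"claw":-1}
    - {"slide":[33,8.8,0],"angular":[0,0,0],"claw":-1}
    - {"slide":[33,8.8,0],"angular":[0,0,0],"claw":-1}

```text
time: 21.35
ee_pos: [0.529, 0.2489, 0.2253]
tcp_rot: [-179.8, 0.1, 103.9]
wrist_force: [1.3, -0.6, -3.1]
opening: 0.0243
grasp_force: 59.7
```

Emit:
play_rows:
  increments:
    - {"slide":[0,0,15],"angular":[0,0,0],"claw":-1}
    - {"slide":[0,0,30],"angular":[0,0,0],"claw":-1}
    - {"slide":[0,0,30],"angular":[0,0,0],"claw":-1}
    - {"slide":[0,0,30],"angular":[0,0,0],"claw":-1}
    - {"slide":[0,0,20],"angular":[0,0,0],"claw":-1}
    - {"slide":[0,0,15],"angular":[0,0,0],"claw":-1}
    - {"slide":[0,0,5],"angular":[0,0,0],"claw":-1}
    - {"slide":[0,0,0],"angular":[0,0,0],"claw":-1}

```text
time: 22.15
ee_pos: [0.5294, 0.2476, 0.0822]
tcp_rot: [-179.9, 0.0, 103.9]
wrist_force: [0.1, -0.6, -2.4]
opening: 0.0244
grasp_force: 59.8
```

```bash
python3 - <<'E'
from h import *
i,p=shot("wrist","w9.png"); g=cv2.cvtColor(p,cv2.COLOR_RGB2GRAY); P,R=cur(); print(fx(P),bot.get_obs()['wrist_force'])
for r in (150,180,205,225,240): print(r,g[r,225:410:3].tolist())
print(proj(i,wf(-.023,.1,.024)),proj(i,wf(.023,.1,.024)))
E
```

```text
[-0.00025903  0.04603346  0.08334215] [ 0.20877303  0.32427017 -2.54620702]
150 [91, 93, 88, 88, 90, 88, 88, 66, 60, 58, 81, 131, 131, 136, 134, 128, 132, 134, 136, 103, 60, 58, 54, 54, 55, 60, 57, 57, 61, 57, 57, 57, 58, 57, 58, 58, 56, 57, 58, 57, 59, 55, 58, 57, 63, 92, 134, 136, 132, 131, 133, 133, 135, 131, 101, 95, 95, 91, 94, 93, 93, 94]
180 [91, 88, 91, 90, 90, 85, 92, 81, 53, 58, 63, 117, 134, 133, 136, 133, 135, 136, 134, 116, 64, 58, 55, 55, 58, 57, 61, 57, 58, 61, 60, 60, 57, 57, 60, 59, 59, 55, 61, 59, 61, 57, 59, 59, 66, 112, 136, 134, 135, 133, 131, 134, 135, 126, 97, 94, 94, 96, 92, 94, 97, 92]
205 [91, 90, 87, 91, 90, 89, 89, 95, 57, 58, 58, 93, 134, 134, 133, 136, 135, 152, 229, 242, 241, 241, 241, 241, 240, 240, 240, 241, 241, 242, 241, 241, 240, 240, 241, 240, 238, 240, 243, 244, 241, 241, 241, 230, 131, 124, 135, 136, 133, 136, 134, 133, 134, 109, 93, 95, 96, 96, 95, 105, 113, 114]
225 [91, 88, 88, 91, 91, 89, 91, 96, 70, 58, 59, 111, 210, 218, 219, 219, 221, 207, 223, 241, 242, 241, 243, 242, 240, 241, 239, 240, 238, 232, 215, 211, 228, 240, 241, 238, 238, 239, 243, 244, 241, 241, 241, 223, 114, 207, 218, 217, 218, 218, 220, 220, 213, 130, 95, 93, 94, 90, 96, 106, 107, 108]
240 [91, 87, 90, 91, 92, 87, 90, 93, 94, 89, 94, 94, 206, 218, 217, 220, 220, 206, 218, 239, 241, 242, 242, 240, 240, 239, 176, 91, 90, 90, 93, 90, 92, 92, 92, 179, 239, 240, 243, 243, 241, 241, 239, 220, 119, 211, 219, 219, 217, 219, 220, 220, 211, 97, 94, 95, 90, 93, 93, 94, 94, 92]
[270.4556128  166.51408589] [374.32876814 166.55432938]
```

Emit:
play_rows:
  increments:
    - {"slide":[0,1,6],"angular":[0,0,0],"claw":-1}
    - {"slide":[0,0,7],"angular":[0,0,0],"claw":-1}
    - {"slide":[0,0,6],"angular":[0,0,0],"claw":-1}
    - {"slide":[0,0,5],"angular":[0,0,0],"claw":-1}
    - {"slide":[0,0,0],"angular":[0,0,0],"claw":-1}

```text
time: 22.7
ee_pos: [0.5304, 0.2479, 0.0583]
tcp_rot: [-179.9, 0.0, 103.9]
wrist_force: [0.5, -0.0, -2.4]
opening: 0.0245
grasp_force: 59.8
```

Emit:
play_rows:
  increments:
    - {"slide":[0,0,3],"angular":[0,0,0],"claw":-1}
    - {"slide":[0,0,2],"angular":[0,0,0],"claw":-1}
    - {"slide":[0,0,1],"angular":[0,0,0],"claw":-1}
    - {"slide":[0,0,0],"angular":[0,0,0],"claw":-1}

```text
time: 23.1
ee_pos: [0.5308, 0.248, 0.0532]
tcp_rot: [-180.0, 0.0, 103.9]
wrist_force: [-0.1, -0.3, -3.4]
opening: 0.0243
grasp_force: 59.8
```

Emit:
play_rows:
  increments:
    - {"slide":[0,0,1],"angular":[0,0,0],"claw":-1}
    - {"slide":[0,0,1],"angular":[0,0,0],"claw":-1}
    - {"slide":[0,0,0],"angular":[0,0,0],"claw":-1}

```text
time: 23.4
ee_pos: [0.531, 0.2481, 0.0514]
tcp_rot: [180.0, -0.0, 103.9]
wrist_force: [0.2, -0.2, -1.3]
opening: 0.0247
grasp_force: 59.9
```

Emit:
play_rows:
  increments:
    - {"slide":[0,0,0],"angular":[0,0,0],"claw":-0.3}
    - {"slide":[0,0,0],"angular":[0,0,0],"claw":-0.2}
    - {"slide":[0,0,0],"angular":[0,0,0],"claw":0}
    - {"slide":[0,0,0],"angular":[0,0,0],"claw":0.1}
    - {"slide":[0,0,-5],"angular":[0,0,0],"claw":0.1}
    - {"slide":[0,0,-30],"angular":[0,0,0],"claw":0.1}
    - {"slide":[0,0,-45],"angular":[0,0,0],"claw":0.1}
    - {"slide":[0,0,-45],"angular":[0,0,0],"claw":-0.5}

```text
time: 24.2
ee_pos: [0.5304, 0.2478, 0.1777]
tcp_rot: [-179.9, 0.0, 103.9]
wrist_force: [1.4, -0.2, 0.1]
opening: 0.0339
grasp_force: 0.0
```

Emit:
play_rows:
  increments:
    - {"slide":[-10,0,-30],"angular":[0,0,0],"claw":-1}
    - {"slide":[-20,0,-20],"angular":[0,0,0],"claw":-1}
    - {"slide":[0,0,0],"angular":[0,0,0],"claw":-1}
    - {"slide":[0,0,0],"angular":[0,0,0],"claw":-1}

```text
time: 24.6
ee_pos: [0.5383, 0.2189, 0.2263]
tcp_rot: [180.0, -0.0, 103.9]
wrist_force: [-0.3, -0.0, -0.5]
opening: -0.0001
grasp_force: 0.0
```

```bash
cat > m.py <<'E'
from h import *
i,p=shot("wrist","wm.png"); P,R=cur(); g=cv2.cvtColor(p,cv2.COLOR_RGB2GRAY); print('tcp',fx(P))
x0=proj(i,wf(0,.05,.048))
def prof(x,z,ya,yb):
    n=int((yb-ya)/.0005)+1; ys=np.linspace(ya,yb,n); v=[]
    for y in ys:
        u,w=proj(i,wf(x,y,z)); v.append(int(g[int(round(w)),int(round(u))]) if 0<=u<640 and 0<=w<480 else -1)
    v=np.array(v); d=np.abs(np.diff(v)); print('x',x,'z',z,[(round(float(ys[k]),4),int(v[max(k-2,0)]),int(v[min(k+3,n-1)])) for k in range(1,n-2) if d[k]>20 and d[k]==d[max(k-4,0):k+5].max()])
prof(0,.048,-.09,.125); prof(.006,.048,-.09,.125); prof(-.005,.048,-.09,.125);prof(.03,.056,-.13,.1)
ys=np.linspace(-.03,.03,121)
for y in(.03,.06):
    v=np.array([int(g[tuple(np.round(proj(i,wf(x,y,.048))).astype(int)[::-1])]) for x in ys]); d=np.abs(np.diff(v)); print('across',y,[(round(float(ys[k]),4),int(v[max(k-2,0)]),int(v[min(k+3,120)])) for k in range(120) if d[k]>15 and d[k]==d[max(k-4,0):k+5].max()])
E
python3 m.py
```

```text
tcp [0.00059275 0.01625314 0.22540429]
x 0 z 0.048 [(-0.041, 63, 223), (-0.031, 239, 193), (-0.0215, 183, 99), (-0.0205, 167, 74), (-0.004, 98, 247), (0.0045, 247, 131), (0.0135, 126, 249), (0.0765, 249, 130), (0.085, 119, 248), (0.095, 252, 80), (0.1195, 87, 221)]
x 0.006 z 0.048 [(-0.087, 158, 216), (-0.041, 182, 226), (-0.031, 238, 191), (-0.0205, 173, 75), (-0.004, 99, 248), (0.095, 252, 81), (0.1195, 87, 223)]
x -0.005 z 0.048 [(-0.041, 168, 233), (-0.031, 236, 188), (-0.0205, 172, 74), (-0.005, 72, 232), (0.095, 252, 79), (0.1195, 86, 222)]
x 0.03 z 0.056 [(-0.054, 172, 234), (-0.0295, 214, 116), (0.0005, 105, 155), (0.003, 155, 109), (0.0465, 147, 108), (0.0875, 113, 155)]
across 0.03 [(-0.0275, 111, 230), (-0.0165, 238, 111), (-0.0135, 113, 248), (0.012, 244, 104), (0.015, 93, 233), (0.0255, 237, 116)]
across 0.06 [(-0.0275, 113, 232), (-0.0165, 230, 104), (-0.014, 104, 238), (0.0125, 237, 89), (0.026, 237, 111)]
```

The numbers confirm the bar in the bed: length span -0.0045 to 0.095, x centre -0.0007. Plan: grip the knob, draw the carriage up with it, then turn. First a closer measurement of the knob.

Emit:
play_rows:
  increments:
    - {"slide":[-15,-17,-15],"angular":[0,0,0],"claw":-0.5}
    - {"slide":[-15,-17,-15],"angular":[0,0,0],"claw":0}
    - {"slide":[-15,-16,-15],"angular":[0,0,0],"claw":0}
    - {"slide":[0,0,0],"angular":[0,0,0],"claw":0}
    - {"slide":[0,0,0],"angular":[0,0,0],"claw":0}

```text
time: 25.15
ee_pos: [0.5003, 0.1636, 0.2704]
tcp_rot: [-180.0, -0.0, 103.9]
wrist_force: [-0.8, 0.1, -0.7]
opening: 0.0428
grasp_force: 0.0
```

```bash
cat > k.py <<'E'
from h import *
def knob(cam,fn,d0,thr=45):
    i,p=shot(cam,fn); g=cv2.cvtColor(p,cv2.COLOR_RGB2GRAY)
    u0,v0=proj(i,wf(*d0)); print(cam,'pred',u0,v0)
    a,b=int(u0)-45,int(v0)-45; c=g[b:b+90,a:a+90]
    m=(c<thr).astype(np.uint8); n,l,s,ce=cv2.connectedComponentsWithStats(m)
    print([(s[k].tolist(),(ce[k]+[a,b]).round(1).tolist()) for k in range(1,n) if s[k][4]>60])
    k=1+np.argmax(s[1:,4]); cs,_=cv2.findContours((l==k).astype(np.uint8),cv2.RETR_CCOMP,cv2.CHAIN_APPROX_SIMPLE)
    for q in cs:
        if cv2.contourArea(q)>8: print('area',cv2.contourArea(q),(q[:,0].mean(0)+[a,b]).round(1)); 
    q=max(cs,key=cv2.contourArea); h=cv2.approxPolyDP(cv2.convexHull(q),1.5,True)[:,0]+[a,b]; print(h.tolist())
    for r in c[::4,::3]: print(''.join(" .:-=+*#%@"[min(x//26,9)] for x in r))
    return i
knob("wrist","k1.png",(-.0547,-.081,.104)); knob("top","k2.png",(-.0547,-.081,.104))
E
python3 k.py
```

```text
wrist pred 311.5798769129522 296.08950649625103
[([21, 4, 69, 49, 2055], [326.3, 279.1]), ([26, 63, 46, 27, 487], [312.8, 329.5])]
area 1966.5 [319.  280.3]
area 12.5 [337.9 290.1]
[[355, 276], [355, 290], [336, 303], [297, 292], [287, 287], [287, 279], [290, 275], [326, 255], [343, 258], [351, 266]]
::::::-::::::::-----:=%@@%%%%%
::::::::::::::-:----..::-=#%%%
-----:-:::::::-:--:..   . .+%%
:::::-------::-:-:  ...    .-%
:::::::::::---:.: ..... .   .=
:::::::-:::..     .    ..  ...
::::::::..    .              .
:::::::......   .           . 
:::::::.......--... .        .
:::::::.    .=**+. . . .... . 
:::::::::..  -***... ...... . 
:::::::::::-::=+= .. . ..   :*
:::::::::::-::::....    ..:=+#
--::::::::--::::.:==:::.:===-.
::-------:-:.....-===:.:-===-.
::::::::--=:.....:--:.::-===-:
::::::::::....:.::.:....-==*-:
::::::::::.......:::::::-=+#=:
::::::::................-==#=:
:::::::::...............:..:::
:::::::::...............:..:::
::::::::-................:::::
:::::::--::............:::::::
top pred 264.12778566274727 260.0863269157647
[([0, 0, 11, 62, 388], [223.1, 244.3]),
[... 193 characters left out ...]
:::::::-:-=--:.:::
:...:::::::--=+*##-=:-+-::.:::
::..:--:+#########=:.::=*:..::
:...:---=#########+=====*-..::
....--=+*##########:::::.::.::
...=*****##########:.:..:::.::
...-:::**#####**##%-:..::::..:
..*::..***#%*:.::+#=....:=-.::
..-:.:.*+*##.....:==-===-=:...
..:-.:::-=%=......==--:::::...
...=******#+......--:...:.....
...:++=-::=-:.+-.:::::.:=:....
...::-:-:---:::..-::--::......
:..=+:--:-::::...::::::::.....
...-=-:::::::::.:::-:::-::::..
..::::::::::::::::::::::::::::
::::::::::::::::::::::::::::::
::::::::::::::::::::::::::::::
::::::::::::::::::-:::::::::::
-:-::---::-:::::::-:::::::::::
-:-:::::::::::::::-:::::-:-:::
-:::::::::::::::::::::::::::::
::::::::::::::::::::::::::::::
```

```bash
cat > k2.py <<'E'
from h import *
def dot(i,fn,u,v,r,lo):
    g=cv2.cvtColor(cv2.imread('pics/'+fn),cv2.COLOR_BGR2GRAY).astype(float)[v-r:v+r+1,u-r:u+r+1]
    w=np.clip(g-lo,0,None); yy,xx=np.mgrid[-r:r+1,-r:r+1]; return u+(w*xx).sum()/w.sum(), v+(w*yy).sum()/w.sum()
i=bot.camera_info("wrist");T=bot.camera_info("top")
a=dot(i,'k1.png',309,289,8,95); b=dot(T,'k2.png',261,259,3,70); print(a,b)
d=tri(ray(i,*a),ray(T,*b)); print('dot',fx(d),proj(i,d),proj(T,d))
ax=np.array([-np.sin(np.radians(35)),0,np.cos(np.radians(35))]); U=Rf.apply([np.cos(np.radians(35)),0,np.sin(np.radians(35))]); V=Rf.apply([0,1,0]); N=Rf.apply(ax)
for q in [(355,290),(336,303),(297,292),(287,287),(287,279),(290,275),(326,255)]:
    o_,r=ray(i,*q); X=o_+r*((d-o_)@N)/(r@N); print(q,((X-d)@U*1000).round(1),((X-d)@V*1000).round(1))
E
python3 k2.py
```

```text
(np.float64(310.1203189520148), np.float64(289.5368076320661)) (np.float64(261.4078374455733), np.float64(259.9912917271408))
dot [-0.05479576 -0.07550804  0.10433045] [311.4934017  290.17076514] [261.26058984 260.58511878]
(355, 290) 38.1 8.9
(336, 303) 22.3 -5.0
(297, 292) -14.1 -4.8
(287, 287) -24.3 -2.8
(287, 279) -24.1 4.0
(290, 275) -20.9 8.0
(326, 255) 13.1 30.5
```

```bash
cat >> h.py <<'E'
c35,s35=np.cos(np.radians(35)),np.sin(np.radians(35))
U=Rf.apply([c35,0,s35]);V=Rf.apply([0,1,0]);N=Rf.apply([-s35,0,c35])
RK=Ro.from_matrix(np.column_stack([-U,V,-N]))
G=lambda y,h: wf(-.0485,y,.095)+h*N
E
python3 - <<'E'
from h import *
print(G(-.075,.1)); plan(G(-.075,.1),RK,16,0)
E
```

```text
[0.45645934 0.10496629 0.1769152 ]
5.43
[{"slide":[-2.9,-3.5,5.8],"angular":[-1.72,-1.72,-5.43],"claw":0},{"slide":[-2.4,-4.0,5.8],"angular":[-1.72,-1.72,-5.43],"claw":0},{"slide":[-1.8,-4.3,5.7],"angular":[-1.72,-1.72,-5.43],"claw":0},{"slide":[-1.2,-4.7,5.6],"angular":[-1.72,-1.72,-5.43],"claw":0},{"slide":[-0.6,-4.9,5.5],"angular":[-1.72,-1.72,-5.43],"claw":0},{"slide":[0.0,-5.1,5.4],"angular":[-1.72,-1.72,-5.43],"claw":0},{"slide":[0.7,-5.2,5.2],"angular":[-1.72,-1.72,-5.43],"claw":0},{"slide":[1.4,-5.3,5.0],"angular":[-1.72,-1.72,-5.43],"claw":0}]
[{"slide":[1.9,-5.3,4.8],"angular":[-1.72,-1.72,-5.43],"claw":0},{"slide":[2.7,-5.1,4.6],"angular":[-1.72,-1.72,-5.43],"claw":0},{"slide":[3.2,-5.1,4.3],"angular":[-1.72,-1.72,-5.43],"claw":0},{"slide":[3.8,-4.8,4.1],"angular":[-1.72,-1.72,-5.43],"claw":0},{"slide":[4.4,-4.6,3.8],"angular":[-1.72,-1.72,-5.43],"claw":0},{"slide":[5.0,-4.2,3.5],"angular":[-1.72,-1.72,-5.43],"claw":0},{"slide":[5.4,-3.9,3.3],"angular":[-1.72,-1.72,-5.43],"claw":0},{"slide":[5.8,-3.4,3.0],"angular":[-1.72,-1.72,-5.43],"claw":0}]
```

Emit:
play_rows:
  increments:
    - {"slide":[-2.9,-3.5,5.8],"angular":[-1.72,-1.72,-5.43],"claw":0}
    - {"slide":[-2.4,-4,5.8],"angular":[-1.72,-1.72,-5.43],"claw":0}
    - {"slide":[-1.8,-4.3,5.7],"angular":[-1.72,-1.72,-5.43],"claw":0}
    - {"slide":[-1.2,-4.7,5.6],"angular":[-1.72,-1.72,-5.43],"claw":0}
    - {"slide":[-0.6,-4.9,5.5],"angular":[-1.72,-1.72,-5.43],"claw":0}
    - {"slide":[0,-5.1,5.4],"angular":[-1.72,-1.72,-5.43],"claw":0}
    - {"slide":[0.7,-5.2,5.2],"angular":[-1.72,-1.72,-5.43],"claw":0}
    - {"slide":[1.4,-5.3,5],"angular":[-1.72,-1.72,-5.43],"claw":0}

```text
time: 26.05
ee_pos: [0.4783, 0.1344, 0.2232]
tcp_rot: [172.4, 17.5, 146.9]
wrist_force: [0.0, 0.4, 0.6]
opening: 0.0427
grasp_force: 0.0
```

Emit:
play_rows:
  increments:
    - {"slide":[1.9,-5.3,4.8],"angular":[-1.72,-1.72,-5.43],"claw":0}
    - {"slide":[2.7,-5.1,4.6],"angular":[-1.72,-1.72,-5.43],"claw":0}
    - {"slide":[3.2,-5.1,4.3],"angular":[-1.72,-1.72,-5.43],"claw":0}
    - {"slide":[3.8,-4.8,4.1],"angular":[-1.72,-1.72,-5.43],"claw":0}
    - {"slide":[4.4,-4.6,3.8],"angular":[-1.72,-1.72,-5.43],"claw":0}
    - {"slide":[5,-4.2,3.5],"angular":[-1.72,-1.72,-5.43],"claw":0}
    - {"slide":[5.4,-3.9,3.3],"angular":[-1.72,-1.72,-5.43],"claw":0}
    - {"slide":[5.8,-3.4,3],"angular":[-1.72,-1.72,-5.43],"claw":0}

```text
time: 26.85
ee_pos: [0.4563, 0.1049, 0.1768]
tcp_rot: [-179.9, 35.1, -165.8]
wrist_force: [-0.6, -1.0, -0.2]
opening: 0.0423
grasp_force: 0.0
```

Emit:
play_rows:
  increments:
    - {"slide":[0,0,0],"angular":[0,0,0],"claw":0}
    - {"slide":[0,0,0],"angular":[0,0,0],"claw":0}

```text
time: 27.05
ee_pos: [0.4567, 0.1044, 0.178]
tcp_rot: [179.9, 35.1, -166.3]
wrist_force: [-0.3, 0.2, -0.2]
opening: 0.0427
grasp_force: 0.0
```

```bash
cat > st.py <<'E'
from h import *
def st(y):
    P,R=cur(); e=P-G(y,0); ob=bot.get_obs(); w=ob['wrist_force'];t=ob['torque']
    print('rel U,V,N mm',(np.array([e@U,e@V,e@N])*1000).round(1),'rot err tool',(R.inv()*RK).as_rotvec(degrees=True).round(2),'q',ob['q'].round(1))
    print('F U,V,N,fz',[round(float(w@a),2) for a in(U,V,N)],'T U,V,N',[round(float(t@a),3) for a in(U,V,N)],'open',ob['opening'],'grip',ob['grasp_force'],'t',ob['time'])
E
python3 - <<'E'
from st import *
st(-.075)
i,p=shot("wrist","k3.png"); g=cv2.cvtColor(p,cv2.COLOR_RGB2GRAY)
print('dot pred',proj(i,G(-.075,.011)))
u,v=proj(i,G(-.075,.011)).astype(int)
c=g[max(v-60,0):v+60,u-80:u+80]; print(v-60,u-80)
for r in c[::5,::3]: print(''.join(" .:-=+*#%@"[min(x//26,9)] for x in r))
E
```

```text
rel U,V,N mm [  0.7  -0.6 100.8] rot err tool [-0.03  0.07 -0.18] q [ 12.4 -42.8 -41.7  56.    0.8  -1. ]
F U,V,N,fz [-0.35, 0.28, -0.01] T U,V,N [0.016, 0.518, 0.004] open 0.042662120342526526 grip 0.0 t 27.05
dot pred [318.39760968 262.68277831]
202 238
============++*+****+*******************#%%%%%%%%%%%%%
*-----------++*********=. . .-**********######******++
::::::.:::::+*********+       +*********#+++++-:.:.::.
::::::::::::*********=.. ......-#%%%%%%%%*+++==:::::::
:::::::.::::+++++++:.   .........-%@@@@@@*=+=++----::-
------=--=--=+++++..   . .........:%@@@@@++++++===--==
+++++++++++++++++.....   ...........%@@@@+++++++++++++
##*+++++++++++++=.      ............*@@@@%%%%%%#######
%%#+=========#@%= .  .. ............-@@@%%%%%%%%%%%%%%
+++=+###=----*@@+ .     ............=@@@%%%%%%##===*=#
-----=++-----+@@%..     .=*+:.......#@@@%%%%%%+=--+=-=
-::::::::---:=%@@+  .  -%%%%%=.....=@@@@#####%-:-:-:::
---------=-:--%@@@#.   =%%%%%+....*@@@@%-:--=-::---::-
:-:-::--------#@@@@%+.  =##%+...+%@@@@@#::---------:::
:--:-------::-*@@@@@@@*  .....+@@@@@@@@+:---:--:-:--:-
:::-:-----::--+@@@@@@@#  .....+@@@@@@@@=-=----:-::::--
---------:--::-%%%%%%%* ......=%%%%%%%#:--------------
-------=---:::----:::-: ......:-:-:------:---::--:-:--
:-:----=------:::-::-::  .....:::-:::---:::::---:-::--
:----:::-----:---------.......:--:---------:::::------
-----...::-::::--::--=:::::---------=----::-::. ------
----: ..::-::::::-::--:::.-####***+++++=====-:  .-----
---- ...:-::-:--::-----:-:*%%%%%%%%%%%%%%%%%%=   :----
---. ...--------------:::::#%%=-----===++**##= . .----
```

The knob bar is aligned with the tool, the dot within 2 px of the prediction. Approaching along the axis.

Emit:
play_rows:
  increments:
    - {"slide":[0,0,15],"angular":[0,0,0],"claw":0}
    - {"slide":[0,0,20],"angular":[0,0,0],"claw":0}
    - {"slide":[0,0,20],"angular":[0,0,0],"claw":0}
    - {"slide":[0,0,15],"angular":[0,0,0],"claw":0}
    - {"slide":[0,0,12],"angular":[0,0,0],"claw":0}
    - {"slide":[0,0,8],"angular":[0,0,0],"claw":0}
    - {"slide":[0,0,6],"angular":[0,0,0],"claw":0}
    - {"slide":[0,0,0],"angular":[0,0,0],"claw":0}

```text
time: 27.9
ee_pos: [0.5104, 0.1179, 0.0993]
tcp_rot: [180.0, 35.1, -166.1]
wrist_force: [-0.6, 0.9, -0.6]
opening: 0.0426
grasp_force: 0.0
```

Emit:
play_rows:
  increments:
    - {"slide":[0,0,0],"angular":[0,0,0],"claw":-0.3}
    - {"slide":[0,0,0],"angular":[0,0,0],"claw":-0.5}
    - {"slide":[0,0,0],"angular":[0,0,0],"claw":-0.6}
    - {"slide":[0,0,0],"angular":[0,0,0],"claw":-0.7}
    - {"slide":[0,0,0],"angular":[0,0,0],"claw":-1}
    - {"slide":[0,0,0],"angular":[0,0,0],"claw":-1}
    - {"slide":[0,0,0],"angular":[0,0,0],"claw":-1}
  squeeze: 50

```text
time: 28.6
ee_pos: [0.5104, 0.1176, 0.1006]
tcp_rot: [-180.0, 35.2, -166.1]
wrist_force: [-4.9, -0.8, 5.1]
opening: 0.0133
grasp_force: 49.2
```

```bash
python3 -c "
from st import *
st(-.075)"
```

```text
rel U,V,N mm [ 1.6 -0.7  5.7] rot err tool [-0.    0.19 -0.  ] q [ 12.6 -32.7 -45.3  42.2   0.8  -1.1]
F U,V,N,fz [-1.09, 0.36, 7.02] T U,V,N [-0.112, 0.825, 0.134] open 0.01325088462864748 grip 49.2184978723526 t 28.6
```

Emit:
play_rows:
  increments:
    - {"slide":[0,3,0],"angular":[0,0,0],"claw":-1}
    - {"slide":[0,5,0],"angular":[0,0,0],"claw":-1}
    - {"slide":[0,5,0],"angular":[0,0,0],"claw":-1}
    - {"slide":[0,5,0],"angular":[0,0,0],"claw":-1}
    - {"slide":[0,3,0],"angular":[0,0,0],"claw":-1}
    - {"slide":[0,3,0],"angular":[0,0,0],"claw":-1}
    - {"slide":[0,3,0],"angular":[0,0,0],"claw":-1}
    - {"slide":[0,3,0],"angular":[0,0,0],"claw":-1}

```text
time: 29.4
ee_pos: [0.5033, 0.1461, 0.1006]
tcp_rot: [-179.9, 35.2, -166.1]
wrist_force: [-3.2, -6.6, 5.7]
opening: 0.0131
grasp_force: 49.2
```

Emit:
play_rows:
  increments:
    - {"slide":[0,3,0],"angular":[0,0,0],"claw":-1}
    - {"slide":[0,3,0],"angular":[0,0,0],"claw":-1}
    - {"slide":[0,2,0],"angular":[0,0,0],"claw":-1}
    - {"slide":[0,2,0],"angular":[0,0,0],"claw":-1}
    - {"slide":[0,1,0],"angular":[0,0,0],"claw":-1}
    - {"slide":[0,0,0],"angular":[0,0,0],"claw":-1}

```text
time: 30.0
ee_pos: [0.5007, 0.1569, 0.1006]
tcp_rot: [-179.9, 35.2, -166.1]
wrist_force: [-3.9, -5.5, 5.5]
opening: 0.0133
grasp_force: 49.2
```

```bash
python3 -c "
from st import *
st(-.075)"
```

```text
rel U,V,N mm [ 1.6 39.7  5.7] rot err tool [-0.09  0.19 -0.02] q [ 18.9 -32.4 -45.1  42.3  -3.    4.1]
F U,V,N,fz [-1.09, -4.41, 7.43] T U,V,N [-0.841, 0.865, 0.106] open 0.01329651307164854 grip 49.22899782657623 t 30.0
```

Emit:
play_rows:
  increments:
    - {"slide":[0,1,0],"angular":[0,0,0],"claw":-1}
    - {"slide":[0,1,0],"angular":[0,0,0],"claw":-1}
    - {"slide":[0,1,0],"angular":[0,0,0],"claw":-1}
    - {"slide":[0,1,0],"angular":[0,0,0],"claw":-1}

```text
time: 30.4
ee_pos: [0.4998, 0.1606, 0.1006]
tcp_rot: [-179.9, 35.2, -166.1]
wrist_force: [-4.4, -6.4, 5.5]
opening: 0.0133
grasp_force: 49.3
```

Emit:
play_rows:
  increments:
    - {"slide":[0,1,0],"angular":[0,0,0],"claw":-1}
    - {"slide":[0,1,0],"angular":[0,0,0],"claw":-1}
    - {"slide":[0,0.5,0],"angular":[0,0,0],"claw":-1}

```text
time: 30.7
ee_pos: [0.4992, 0.163, 0.1006]
tcp_rot: [-179.9, 35.2, -166.1]
wrist_force: [-4.6, -6.6, 5.5]
opening: 0.0134
grasp_force: 49.3
```

Emit:
play_rows:
  increments:
    - {"slide":[0,0.5,0],"angular":[0,0,0],"claw":-1}
    - {"slide":[0,0.5,0],"angular":[0,0,0],"claw":-1}

```text
time: 30.9
ee_pos: [0.4989, 0.1639, 0.1006]
tcp_rot: [-179.9, 35.2, -166.1]
wrist_force: [-4.9, -7.0, 5.9]
opening: 0.0128
grasp_force: 49.3
```

```bash
python3 -c "
from st import *
st(-.075)"
```

```text
rel U,V,N mm [ 1.6 47.   5.7] rot err tool [-0.11  0.19 -0.03] q [ 20.  -32.3 -45.   42.2  -3.6   5.1]
F U,V,N,fz [-1.87, -5.57, 8.52] T U,V,N [-1.085, 0.891, 0.12] open 0.01275820151463247 grip 49.26754832267761 t 30.9
```

Emit:
play_rows:
  increments:
    - {"slide":[0,0.5,0],"angular":[0,0,0],"claw":-1}
    - {"slide":[0,0.5,0],"angular":[0,0,0],"claw":-1}

```text
time: 31.1
ee_pos: [0.4989, 0.1641, 0.1006]
tcp_rot: [-179.8, 35.2, -166.2]
wrist_force: [-3.0, -13.2, 7.0]
opening: 0.0128
grasp_force: 49.5
```

Emit:
play_rows:
  increments:
    - {"slide":[0,0.5,0],"angular":[0,0,0],"claw":-1}
    - {"slide":[0,0.5,0],"angular":[0,0,0],"claw":-1}

```text
time: 31.3
ee_pos: [0.4988, 0.1643, 0.1006]
tcp_rot: [-179.7, 35.2, -166.2]
wrist_force: [-2.6, -17.1, 6.5]
opening: 0.0131
grasp_force: 49.7
```

Emit:
play_rows:
  increments:
    - {"slide":[0,0.5,0],"angular":[0,0,0],"claw":-1}
    - {"slide":[0,0.5,0],"angular":[0,0,0],"claw":-1}

```text
time: 31.5
ee_pos: [0.4988, 0.1644, 0.1006]
tcp_rot: [-179.6, 35.2, -166.2]
wrist_force: [-1.3, -22.9, 7.3]
opening: 0.0133
grasp_force: 49.8
```

Contact felt: the carriage stopped, with 23 N in all. I relax the push a little, then turn the knob.

Emit:
play_rows:
  increments:
    - {"slide":[0,-1,0],"angular":[0,0,0],"claw":-1}
    - {"slide":[0,-0.8,0],"angular":[0,0,3],"claw":-1}
    - {"slide":[0,0,0],"angular":[0,0,5],"claw":-1}
    - {"slide":[0,0,0],"angular":[0,0,5],"claw":-1}
    - {"slide":[0,0,0],"angular":[0,0,5],"claw":-1}
    - {"slide":[0,0,0],"angular":[0,0,0],"claw":-1}
  squeeze: 70

```text
time: 32.1
ee_pos: [0.4989, 0.1637, 0.1006]
tcp_rot: [167.8, 33.3, 171.9]
wrist_force: [-4.5, -14.5, 7.6]
opening: 0.0128
grasp_force: 72.1
```

```bash
python3 -c "
from st import *
st(-.075)"
```

```text
rel U,V,N mm [ 1.6 46.9  5.8] rot err tool [ -0.29   0.24 -18.26] q [ 20.2 -32.3 -45.   42.3  -3.9  23.4]
F U,V,N,fz [-2.12, -12.95, 10.72] T U,V,N [-2.713, 1.084, -0.181] open 0.012836048364955078 grip 72.14437365531921 t 32.1
```

Emit:
play_rows:
  increments:
    - {"slide":[0,0,0],"angular":[0,0,6],"claw":-1}
    - {"slide":[0,0,0],"angular":[0,0,6],"claw":-1}
    - {"slide":[0,0,0],"angular":[0,0,6],"claw":-1}
    - {"slide":[0,0,0],"angular":[0,0,6],"claw":-1}
    - {"slide":[0,0,0],"angular":[0,0,0],"claw":-1}

```text
time: 32.6
ee_pos: [0.4988, 0.1632, 0.1004]
tcp_rot: [154.9, 25.4, 145.7]
wrist_force: [-6.7, -18.5, 8.0]
opening: 0.0128
grasp_force: 72.5
```

```bash
python3 -c "
from st import *
st(-.075)"
```

```text
rel U,V,N mm [ 1.3 46.4  5.8] rot err tool [ -0.32   0.29 -42.31] q [ 20.1 -32.3 -45.   42.3  -4.   47.4]
F U,V,N,fz [-4.41, -16.38, 12.88] T U,V,N [-3.269, 1.405, -0.302] open 0.012770816434017292 grip 72.54115104675293 t 32.6
```

Emit:
play_rows:
  increments:
    - {"slide":[0,0,0],"angular":[0,0,6],"claw":-1}
    - {"slide":[0,0,0],"angular":[0,0,6],"claw":-1}
    - {"slide":[0,0,0],"angular":[0,0,0],"claw":-1}

```text
time: 32.9
ee_pos: [0.4987, 0.163, 0.1003]
tcp_rot: [150.4, 19.9, 134.2]
wrist_force: [-7.6, -19.7, 9.8]
opening: 0.0126
grasp_force: 72.8
```

```bash
python3 -c "
from st import *
st(-.075)"
```

```text
rel U,V,N mm [ 1.1 46.2  5.7] rot err tool [ -0.33   0.32 -54.31] q [ 20.1 -32.3 -45.   42.3  -4.   59.4]
F U,V,N,fz [-4.33, -17.33, 14.98] T U,V,N [-3.507, 1.674, -0.264] open 0.012640442804124599 grip 72.79574632644653 t 32.9
```

```bash
cat > s2.py <<'E'
from st import *
st(-.075); ob=bot.get_obs(); print('eff',ob['joint_efforts'].round(3)); print('turn',round(float(-(cur()[1].inv()*RK).as_rotvec()[2]),3))
E
python3 s2.py
```

```text
rel U,V,N mm [ 1.1 46.2  5.7] rot err tool [ -0.33   0.32 -54.31] q [ 20.1 -32.3 -45.   42.3  -4.   59.4]
F U,V,N,fz [-4.33, -17.33, 14.98] T U,V,N [-3.507, 1.674, -0.264] open 0.012640442804124599 grip 72.79574632644653 t 32.9
eff [  8.783 -14.979  51.997  -9.159   4.449   1.075]
turn 0.948
```

Emit:
play_rows:
  increments:
    - {"slide":[-0.8,-0.6,0],"angular":[0,0,6],"claw":-1}
    - {"slide":[0,0,0],"angular":[0,0,6],"claw":-1}
    - {"slide":[0,0,0],"angular":[0,0,0],"claw":-1}

```text
time: 33.2
ee_pos: [0.4986, 0.1627, 0.1002]
tcp_rot: [147.3, 13.6, 123.5]
wrist_force: [-12.4, -15.8, 9.9]
opening: 0.0121
grasp_force: 73.0
```

```bash
python3 s2.py
```

```text
rel U,V,N mm [ 0.8 45.9  5.7] rot err tool [ -0.21   0.27 -66.28] q [ 20.  -32.3 -45.   42.4  -3.8  71.3]
F U,V,N,fz [-7.28, -12.38, 17.17] T U,V,N [-2.643, 1.903, -0.278] open 0.012128035571608253 grip 72.98410177230835 t 33.2
eff [  6.392 -14.867  52.226  -9.482   3.251   1.071]
turn 1.157
```

Emit:
play_rows:
  increments:
    - {"slide":[0,0,0],"angular":[0,0,6],"claw":-1}
    - {"slide":[0,0,0],"angular":[0,0,6],"claw":-1}
    - {"slide":[0,0,0],"angular":[0,0,0],"claw":-1}

```text
time: 33.5
ee_pos: [0.4984, 0.1625, 0.1]
tcp_rot: [145.5, 7.0, 113.3]
wrist_force: [-12.7, -17.1, 10.9]
opening: 0.0126
grasp_force: 73.3
```

```bash
python3 s2.py
```

```text
rel U,V,N mm [ 0.6 45.8  5.7] rot err tool [ -0.22   0.28 -78.29] q [ 20.  -32.3 -45.   42.4  -3.8  83.3]
F U,V,N,fz [-7.19, -13.5, 18.39] T U,V,N [-2.776, 2.17, -0.309] open 0.012637337727761284 grip 73.29437971115112 t 33.5
eff [  6.65  -14.528  52.532 -10.09    3.372   1.062]
turn 1.366
```

Emit:
play_rows:
  increments:
    - {"slide":[0,0,-1],"angular":[0,0,6],"claw":-1}
    - {"slide":[0,0,-1],"angular":[0,0,6],"claw":-1}
    - {"slide":[0,0,0],"angular":[0,0,0],"claw":-1}

```text
time: 33.8
ee_pos: [0.4978, 0.1624, 0.0999]
tcp_rot: [144.9, 0.1, 103.5]
wrist_force: [15.8, -8.8, -11.5]
opening: 0.0126
grasp_force: 70.2
```

```bash
python3 s2.py
```

```text
rel U,V,N mm [-0.  45.8  6. ] rot err tool [ -0.2    0.31 -90.29] q [ 20.  -32.4 -45.1  42.4  -3.8  95.3]
F U,V,N,fz [4.24, -12.29, -16.99] T U,V,N [-2.523, -0.317, -0.299] open 0.012583204381925001 grip 70.23692607879639 t 33.8
eff [  7.291 -24.529  56.818  -4.974   3.356   1.078]
turn 1.576
```

Emit:
play_rows:
  increments:
    - {"slide":[0,0,0],"angular":[0,0,6],"claw":-1}
    - {"slide":[0,0,0],"angular":[0,0,6],"claw":-1}
    - {"slide":[0,0,0],"angular":[0,0,0],"claw":-1}

```text
time: 34.1
ee_pos: [0.4976, 0.1624, 0.0998]
tcp_rot: [145.5, -6.8, 93.6]
wrist_force: [13.8, -8.3, -11.9]
opening: 0.0126
grasp_force: 70.6
```

```bash
python3 s2.py
```

```text
rel U,V,N mm [-0.3 45.8  6. ] rot err tool [  -0.2     0.31 -102.29] q [ 20.  -32.4 -45.1  42.5  -3.8 107.3]
F U,V,N,fz [2.46, -11.39, -16.28] T U,V,N [-2.545, -0.063, -0.274] open 0.012640551794614922 grip 70.55727481842041 t 34.1
eff [  7.095 -24.129  57.18   -5.546   3.277   1.08 ]
turn 1.785
```

Emit:
play_rows:
  increments:
    - {"slide":[0,0,1],"angular":[0,0,5],"claw":-1}
    - {"slide":[0,0,0],"angular":[0,0,5],"claw":-1}
    - {"slide":[0,0,0],"angular":[0,0,0],"claw":-1}

```text
time: 34.4
ee_pos: [0.4976, 0.1624, 0.0996]
tcp_rot: [147.0, -12.3, 85.2]
wrist_force: [-3.6, -14.4, 1.7]
opening: 0.0123
grasp_force: 73.6
```

```bash
python3 s2.py
```

```text
rel U,V,N mm [-0.3 45.9  5.8] rot err tool [  -0.21    0.3  -112.24] q [ 20.  -32.4 -45.1  42.5  -3.8 117.3]
F U,V,N,fz [-4.7, -13.08, 5.31] T U,V,N [-2.572, 1.61, -0.126] open 0.012313713007522088 grip 73.58246326446533 t 34.4
eff [  6.417 -18.687  55.388  -8.903   3.176   0.985]
turn 1.959
```

Emit:
play_rows:
  increments:
    - {"slide":[0,0,0],"angular":[0,0,5],"claw":-1}
    - {"slide":[0,0,0],"angular":[0,0,5],"claw":-1}
    - {"slide":[0,0,0],"angular":[0,0,0],"claw":-1}

```text
time: 34.7
ee_pos: [0.4974, 0.1625, 0.0995]
tcp_rot: [149.3, -17.6, 76.4]
wrist_force: [-5.6, -13.3, 2.1]
opening: 0.0123
grasp_force: 73.8
```

```bash
python3 s2.py
```

```text
rel U,V,N mm [-0.5 46.   5.8] rot err tool [  -0.2     0.3  -122.22] q [ 20.  -32.4 -45.1  42.5  -3.8 127.2]
F U,V,N,fz [-5.89, -11.57, 6.7] T U,V,N [-2.462, 1.809, -0.118] open 0.012259469080843202 grip 73.78490209579468 t 34.7
eff [  6.021 -18.512  55.592  -9.31    2.991   1.016]
turn 2.133
```

Emit:
play_rows:
  increments:
    - {"slide":[0,0,0],"angular":[0,0,2],"claw":-1}
    - {"slide":[0,0,0],"angular":[0,0,2],"claw":-1}

```text
time: 34.9
ee_pos: [0.4974, 0.1625, 0.0994]
tcp_rot: [150.4, -19.5, 72.9]
wrist_force: [-6.3, -13.5, 2.1]
opening: 0.0126
grasp_force: 74.0
```

```bash
python3 s2.py; python3 -c "
from h import *
ob=bot.get_obs(); print(ob['qd'])
T=ob['torque'];F=ob['wrist_force'];R=cur()[1]; print('tool T',R.inv().apply(T),'F',R.inv().apply(F))"
```

```text
rel U,V,N mm [-0.6 46.   5.8] rot err tool [  -0.2     0.3  -126.11] q [ 20.  -32.4 -45.1  42.5  -3.8 131.1]
F U,V,N,fz [-6.43, -11.57, 7.11] T U,V,N [-2.472, 1.905, 0.382] open 0.0125796624425315 grip 73.96767497062683 t 34.9
eff [  5.498 -18.443  55.667  -9.485   2.934  -0.182]
turn 2.201
[ 9.44247578e-02 -3.29007806e-02  1.87019339e-03  6.27431453e-02
  1.74616924e-02  1.98484043e+01]
tool T [ 0.08003811 -3.1181615  -0.39041644] F [-13.16860223   1.64651059  -7.05188318]
```

Emit:
play_rows:
  increments:
    - {"slide":[0,0,0],"angular":[0,0,2],"claw":-1}
    - {"slide":[0,0,0],"angular":[0,0,2],"claw":-1}
    - {"slide":[0,0,0],"angular":[0,0,2],"claw":-1}

```text
time: 35.2
ee_pos: [0.4973, 0.1626, 0.0994]
tcp_rot: [152.4, -22.4, 67.3]
wrist_force: [-7.1, -13.6, 2.2]
opening: 0.0124
grasp_force: 74.1
```

```bash
python3 s2.py
```

```text
rel U,V,N mm [-0.7 46.1  5.8] rot err tool [  -0.19    0.3  -132.11] q [ 20.  -32.4 -45.1  42.5  -3.8 137.1]
F U,V,N,fz [-7.11, -11.48, 7.62] T U,V,N [-2.353, 1.992, 0.434] open 0.012396914960419437 grip 74.09559845924377 t 35.2
eff [  5.195 -18.328  55.768  -9.693   2.786  -0.13 ]
turn 2.306
```

Emit:
play_rows:
  increments:
    - {"slide":[0,0,0],"angular":[0,0,2],"claw":-1}
    - {"slide":[0,0,0],"angular":[0,0,2],"claw":-1}
    - {"slide":[0,0,0],"angular":[0,0,2],"claw":-1}

```text
time: 35.5
ee_pos: [0.4972, 0.1627, 0.0993]
tcp_rot: [154.8, -25.1, 61.4]
wrist_force: [-7.9, -13.4, 2.7]
opening: 0.0128
grasp_force: 74.2
```

```bash
python3 s2.py
```

```text
rel U,V,N mm [-0.8 46.2  5.8] rot err tool [  -0.19    0.29 -138.1 ] q [ 20.  -32.4 -45.1  42.5  -3.8 143.1]
F U,V,N,fz [-7.3, -11.09, 8.47] T U,V,N [-2.182, 2.079, 0.456] open 0.01277887941023646 grip 74.21155214309692 t 35.5
eff [  4.856 -18.226  55.857  -9.876   2.622  -0.109]
turn 2.41
```

Moving torque is 0.46 N m and climbing, so the clamp bit near 1.87 rad. About 9° more should reach roughly 42 N.

Emit:
play_rows:
  increments:
    - {"slide":[0,0,0],"angular":[0,0,2],"claw":-1}
    - {"slide":[0,0,0],"angular":[0,0,2],"claw":-1}
    - {"slide":[0,0,0],"angular":[0,0,2],"claw":-1}
    - {"slide":[0,0,0],"angular":[0,0,2],"claw":-1}

```text
time: 35.9
ee_pos: [0.4971, 0.1628, 0.0993]
tcp_rot: [158.5, -28.3, 53.2]
wrist_force: [-9.3, -13.0, 3.0]
opening: 0.0127
grasp_force: 74.3
```

```bash
python3 s2.py
```

```text
rel U,V,N mm [-0.9 46.3  5.8] rot err tool [  -0.18    0.28 -146.1 ] q [ 20.  -32.4 -45.1  42.5  -3.8 151.1]
F U,V,N,fz [-8.23, -10.35, 9.37] T U,V,N [-2.052, 2.198, 0.474] open 0.01266814325722771 grip 74.34718608856201 t 35.9
eff [  4.365 -18.115  55.955 -10.08    2.382  -0.082]
turn 2.55
```

Emit:
play_rows:
  increments:
    - {"slide":[0,0,0],"angular":[0,0,2],"claw":-1}
    - {"slide":[0,0,0],"angular":[0,0,0],"claw":-1}
    - {"slide":[0,0,0],"angular":[0,0,0],"claw":-0.6}
    - {"slide":[0,0,0],"angular":[0,0,0],"claw":-0.4}
    - {"slide":[0,0,0],"angular":[0,0,0],"claw":-0.2}
    - {"slide":[0,0,0],"angular":[0,0,0],"claw":0}
    - {"slide":[0,0,0],"angular":[0,0,0],"claw":0}

```text
time: 36.6
ee_pos: [0.4981, 0.1649, 0.1009]
tcp_rot: [159.5, -29.2, 51.3]
wrist_force: [0.0, 0.3, 0.3]
opening: 0.0428
grasp_force: 0.0
```

Emit:
play_rows:
  increments:
    - {"slide":[0,0,-8],"angular":[0,0,0],"claw":0}
    - {"slide":[0,0,-20],"angular":[0,0,0],"claw":0}
    - {"slide":[0,0,-30],"angular":[0,0,0],"claw":0}
    - {"slide":[0,0,-30],"angular":[0,0,0],"claw":0}
    - {"slide":[0,0,-25],"angular":[0,0,0],"claw":0}
    - {"slide":[0,0,0],"angular":[0,0,0],"claw":0}

```text
time: 37.2
ee_pos: [0.4349, 0.1493, 0.1977]
tcp_rot: [159.3, -29.5, 51.4]
wrist_force: [1.2, -0.7, -0.5]
opening: 0.0431
grasp_force: 0.0
```

```bash
cat > e.py <<'E'
from h import *
i,p=shot("side","sf.png"); g=cv2.cvtColor(p,cv2.COLOR_RGB2GRAY)
for n in("top","side"):
    i,p=shot(n,n+"f.png"); g=cv2.cvtColor(p,cv2.COLOR_RGB2GRAY)
    for x in(-.006,.006):
        ys=np.linspace(-.07,.14,106); print(n,x,[(round(float(y),3),int(g[tuple(np.round(proj(i,wf(x,y,.048))).astype(int)[::-1])])) for y in ys][20:])
E
python3 e.py; python3 s2.py
```

```text
top -0.006 [(-0.03, 108), (-0.028, 118), (-0.026, 125), (-0.024, 135), (-0.022, 145), (-0.02, 164), (-0.018, 149), (-0.016, 163), (-0.014, 171), (-0.012, 190), (-0.01, 205), (-0.008, 220), (-0.006, 218), (-0.004, 219), (-0.002, 223), (0.0, 213), (0.002, 197), (0.004, 188), (0.006, 187), (0.008, 186), (0.01, 192), (0.012, 192), (0.014, 192), (0.016, 183), (0.018, 190), (0.02, 215), (0.022, 224), (0.024, 225), (0.026, 227), (0.028, 219), (0.03, 224), (0.032, 224), (0.034, 224), (0.036, 226), (0.038, 224), (0.04, 224), (0.042, 223), (0.044, 225), (0.046, 225), (0.048, 224), (0.05, 225), (0.052, 222), (0.054, 226), (0.056, 223), (0.058, 223), (0.06, 226), (0.062, 224), (0.064, 225), (0.066, 222), (0.068, 225), (0.07, 224), (0.072, 226), (0.074, 227), (0.076, 224), (0.078, 225), (0.08, 223), (0.082, 225), (0.084, 226), (0.086, 225), (0.088, 225), (0.09, 223), (0.092, 228), (0.094, 226), (0.096, 226), (0.098, 227), (0.1, 216), (0.102, 180), (0.104, 144), (0.106, 140), (0.108, 137), (0.11, 143), (0.112, 146), (0.114, 134), (0.116, 113), (0.118, 77), (0.12, 77), (0.122, 123), (0.124, 165), (
[... 3300 characters left out ...]
190), (0.084, 190), (0.086, 190), (0.088, 189), (0.09, 189), (0.092, 191), (0.094, 191), (0.096, 196), (0.098, 196), (0.1, 171), (0.102, 171), (0.104, 98), (0.106, 98), (0.108, 110), (0.11, 109), (0.112, 109), (0.114, 109), (0.116, 97), (0.118, 96), (0.12, 92), (0.122, 92), (0.124, 92), (0.126, 92), (0.128, 91), (0.13, 91), (0.132, 91), (0.134, 92), (0.136, 92), (0.138, 86), (0.14, 86)]
rel U,V,N mm [  0.5  48.1 118.7] rot err tool [ 1.70e-01  3.00e-02 -1.48e+02] q [ 21.4 -43.8 -40.6  58.3  -4.3 154.2]
F U,V,N,fz [-0.71, 1.01, 0.43] T U,V,N [-0.043, 0.537, 0.064] open 0.04252194251106848 grip 0.0 t 37.35
eff [ 8.0000e-02 -1.0394e+01  5.4358e+01 -6.3130e+00 -2.0500e-01  3.0000e-03]
turn 2.583
```

The bar spans y 0.018 to 0.117: the rear hole is at 0.031, the nose meets its back end and the end block its front, and the clamp is at roughly 40 N. Handing in.

```bash
python3 -c "
from workcell import bot
print(bot.job_done())"
```

```text
the job is handed in; nothing more can be done
None
```

I handed the job in at about 37 s: the long bar sits in the bed snug between end block and nose, with the clamp at an estimated 40 N (judged from torque, no verdict came back). My first carry knocked the knob and dragged the carriage about 66 mm forward, so I set the bar down on the mat, pushed the carriage back and regripped the bar.

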